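# Clear the thawed cold bricks from the seafood counter's rack

## Task

Swing the rack's hinged keeper bar all the way back, lift every thawed (orange) cold brick straight up out of the interlocked row without dragging or lifting the frozen (blue) ones, and stand each upright on the floor of the green return crate. Then swing the keeper bar back down over the row until it lies in its red catches, and leave the bowls, bottle, tongs and jar where they are.

Things in the scene. Friction and masses are not known exactly. Their poses are not given: they have to be found in the camera images.
- rack: fixed aluminium rack for one row of six bricks, 150 x 440 mm. Origin: centre of its foot; y along the row, -x side has the red catches, +x side the hinge. Places at x = 0, y = -140, -84, -28, 28, 84, 140 mm, some empty; bricks stand on an 8 mm plate, axes parallel to the rack's, each one's key in the next one's slot (2-3 mm play): 70 mm straight up frees one. End walls 78, catches and hinge posts 95 mm high
- keeper (a joint): angle (rad) of the keeper bar, a frame of 10 mm round steel bar hinged along the rack's +x side. 0 = closed: level in the red catches, 8 mm above the brick bodies, so no brick can come out. Grows as it swings up and back over the hinge to its stop at 1.75, where its weight holds it, up to 205 mm above the counter. It swings freely and falls shut if let go before about 1.5
- keeper_grip (a point): middle of the keeper's raised grip: a 10 mm round bar with red sleeve, 68 mm long along the rack's y, on 55 mm legs. Closed, it lies 141 mm above the counter, 116 mm from the hinge line toward the catches and 55 mm above it. Pinch it from above across the rack's x; it pivots between the fingers along its arc (radius 128 mm). The point turns with the bar
- keeper_hinge (a point): point on the keeper bar's hinge line level with the grip's middle: in the rack's frame at x = 66, y = 3, z = 86 mm. The hinge line runs along the rack's y
- thawed1: orange (thawed) plastic cold brick, may be absent. Body 100 (x) x 53 (y) x 70 (z) mm, about 0.42 kg. Origin: centre of the body's underside, z up. On top, over the origin, an upright grip rib 44 (x) x 14 (y) x 40 (z) mm (top 110 mm above the origin): pinch it across y from above, hard (about 50 N). On the +y face at x = 0 a T-shaped key stands out 16 mm, over the full height; the -y face has the matching T-slot
- thawed2: orange (thawed) cold brick, the same shape as thawed1. May be absent
- thawed3: orange (thawed) cold brick, the same shape as thawed1. May be absent
- thawed4: orange (thawed) cold brick, the same shape as thawed1. May be absent
- frozen1: blue (still frozen) cold brick, the same shape as thawed1; it stays in the rack
- frozen2: blue (still frozen) cold brick, the same shape as thawed1; it stays in the rack
- crate: loose green plastic return crate, open on top, 0.9 kg. Outer 250 (x) x 174 (y) x 60 (z) mm, walls and floor 5 mm thick, so inside it is 240 x 164 mm. Origin: centre of its underside. Four bricks fit upright, two by two, with their long side along the crate's x
- bowl_near: small steel bowl, 104 mm across, 42 mm high, standing before the rack; leave it. Origin: centre of its underside
- bowl_far: steel bowl, 124 mm across, 55 mm high; leave it. Origin: centre of its underside
- sauce: amber sauce bottle, 60 mm across, 150 mm high; leave it. Origin: centre of its underside
- tongs: steel tongs with red grips lying flat, 220 mm long; leave them. Origin: their middle, underside
- jar: glass jar, 64 mm across, 85 mm high; leave it. Origin: centre of its underside
There are look-alikes about, which are no part of the job. What is shaped like the thawed4 but turquoise is not meant.

How it is judged:
On the way, in this order (a step that is already met when the one before it is completed fails the run):
1. the keeper bar is swung right back (past 1.55 rad) (value of joint keeper above 1.55 rad), for 0.2 s.
2. every orange brick stands upright on the crate's floor, with the keeper bar still open (x of thawed1 in the frame of crate between -0.09 and 0.09 m and y of thawed1 in the frame of crate between -0.07 and 0.07 m and z of each of thawed1, thawed2, thawed3, thawed4 in the frame of crate below 0.02 m and angle between each of thawed1, thawed2, thawed3, thawed4's own z axis and vertical below 0.2 rad and linear speed of each of thawed1, thawed2, thawed3, thawed4 below 0.03 m/s and x of thawed2 in the frame of crate between -0.09 and 0.09 m and y of thawed2 in the frame of crate between -0.07 and 0.07 m and x of thawed3 in the frame of crate between -0.09 and 0.09 m and y of thawed3 in the frame of crate between -0.07 and 0.07 m and x of thawed4 in the frame of crate between -0.09 and 0.09 m and y of thawed4 in the frame of crate between -0.07 and 0.07 m and value of joint keeper above 1 rad), for 0.2 s.
3. the keeper bar lies in its catches (value of joint keeper below 0.05 rad), for 0.3 s.
At the end, for the whole second after the job is handed in: Every orange brick stands upright (0.2 rad) at rest on the crate's floor (origin within 90 mm of its centre in x, 70 mm in y, under 20 mm above its underside); crate level (0.08 rad); keeper within 0.05 rad of closed; each blue brick within 20 mm of its start, upright (0.12 rad) (x of thawed1 in the frame of crate between -0.09 and 0.09 m and y of thawed1 in the frame of crate between -0.07 and 0.07 m and z of each of thawed1, thawed2, thawed3, thawed4 in the frame of crate below 0.02 m and angle between each of thawed1, thawed2, thawed3, thawed4's own z axis and vertical below 0.2 rad and linear speed of each of thawed1, thawed2, thawed3, thawed4, crate below 0.03 m/s and x of thawed2 in the frame of crate between -0.09 and 0.09 m and y of thawed2 in the frame of crate between -0.07 and 0.07 m and x of thawed3 in the frame of crate between -0.09 and 0.09 m and y of thawed3 in the frame of crate between -0.07 and 0.07 m and x of thawed4 in the frame of crate between -0.09 and 0.09 m and y of thawed4 in the frame of crate between -0.07 and 0.07 m and value of joint keeper below 0.05 rad and angle between crate's own z axis and vertical below 0.08 rad and distance of each of frozen1, frozen2 from where it was at the start of the episode below 0.02 m and angle between each of frozen1, frozen2's own z axis and vertical below 0.12 rad); the robot touches nothing.
It fails at once if a blue brick is lifted or dragged more than 30 mm (distance of any of frozen1, frozen2 from where it was at the start of the episode above 0.03 m).
It fails at once if an orange brick is pulled over sideways (more than 0.35 rad) by the gripper while still between its neighbours (raised less than 50 mm) ((z of thawed1 in the frame of rack below 0.058 m and x of thawed1 in the frame of rack between -0.06 and 0.06 m and y of thawed1 in the frame of rack between -0.17 and 0.17 m and angle between thawed1's own z axis and vertical above 0.35 rad and contact force between the fingers and thawed1 above 2 N) or (z of thawed2 in the frame of rack below 0.058 m and x of thawed2 in the frame of rack between -0.06 and 0.06 m and y of thawed2 in the frame of rack between -0.17 and 0.17 m and angle between thawed2's own z axis and vertical above 0.35 rad and contact force between the fingers and thawed2 above 2 N) or (z of thawed3 in the frame of rack below 0.058 m and x of thawed3 in the frame of rack between -0.06 and 0.06 m and y of thawed3 in the frame of rack between -0.17 and 0.17 m and angle between thawed3's own z axis and vertical above 0.35 rad and contact force between the fingers and thawed3 above 2 N) or (z of thawed4 in the frame of rack below 0.058 m and x of thawed4 in the frame of rack between -0.06 and 0.06 m and y of thawed4 in the frame of rack between -0.17 and 0.17 m and angle between thawed4's own z axis and vertical above 0.35 rad and contact force between the fingers and thawed4 above 2 N)).
It fails at once if a bowl, the bottle, the tongs or the jar is moved more than 40 mm (distance of any of bowl_near, bowl_far, sauce, tongs, jar from where it was at the start of the episode above 0.04 m).
Of thawed1, thawed2, thawed3, thawed4 only 3 to 4 are there at a start; the rules pass over those that are not, and their reading is None.
At some moment in a run one of crate may be knocked a few centimetres aside while the robot is not near it.
Once in a run the grip may slacken for a moment while it holds something.
It also fails if it takes over 210 s, if anything falls off the work surface, if the arm or the gripper's body presses on something with over 40 N, if the wrist force passes 120 N, or if a joint passes its speed limit or range.

## Robot

A 6-joint arm with a two-finger parallel gripper is mounted at the origin on the work surface. World frame = base frame: x ahead of the robot, y to its left, z up, the work surface at z = 0. Lengths are in m, angles in rad, forces in N, time in s.
With the tool pointing down it reaches from about 0.325 to 0.925 m from the base axis. Payload 3.1 kg.
Tool frame: the origin (TCP) lies at the very end of the fingers, on their centre line; the grasp point (between the pads) lies 19 mm behind it (hold_point_z is the distance from the TCP to the grasp point, in m); z points along the fingers, y is the direction in which the jaws open and shut (so a half turn about z gives the same grasp; the last joint's range is limited). The gripper opens to 85 mm and grips with 20 to 120 N. Pads are 22 mm wide; open, the fingers measure 114 mm over their backs; the gripper's body (76 mm by 85 mm) begins 54 mm behind the grasp point. The pads swing forward as they close: fully open they stand 13 mm farther back than shut.
Start: joints at [1.075, 0.217, 1.613, -0, 1.311, -0.112], TCP at [0.234, 0.58, 0.231] pointing down, gripper open.
Joint ranges: [-2.75, 2.75], [-0.78, 2.1], [0.31, 2.55], [-1.13, 4.27], [0.13, 2.63], [-2.58, 2.58]. Speed limits (rad/s): [2.79, 2.79, 3.14, 3.14, 3.14, 3.14].

## Interface

Orientations are given as a unit quaternion [w, x, y, z].
In Python, from cell import * gives the robot as it stands. The module is installed in compiled form; this text tells all that it offers.
- The arm moves only by the tool carry_out, never from a script. Its argument "moves" is a list of rows, each an object of numbers: "jaw": the finger opening in cm, from 0 to 8.54; "x", "y", "z": the shift along the tool's x, y, z in cm; "spin": the turn about the tool's z in rad. In form: [{"jaw": .., "x": .., "y": .., "z": .., "spin": ..}, ...]. A call has 1 to 10 rows; each row is the pose to reach, as a shift and turn from the pose commanded when the call began, along the tool's axes at that moment; what a row does not reach only later rows make up. A row lasts 1/12 s, in which the tool goes at most 41.7 mm and 7.16 degrees, less where a joint would pass 70% of its speed; a pose out of reach is approached as far as the arm can. A call with a gripper value outside its range is refused whole. The fingers move at their own pace and stop on an object; the grip force is fixed at half the most. Time passes only in rows, so rows that repeat a pose let the fingers close. It gives the time, the measured TCP pose, the force and the opening at its end, in the units of the state.
- state(): the state, without advancing time (a new reading comes with each control period).
- snapshot(name): name is "side" or "top" or "wrist"; returns a dict with "frame" (480x640x3 uint8, red, green, blue), "vfov" (degrees; the focal length in pixels is half the picture's height over the tangent of half this angle, whatever the lens; pixels are square), "cx", "cy" (the principal point, pixels), "pose" (4x4, takes a point from camera to world coordinates). Camera axes: x right, y down, z forward; pixel columns grow to the right and rows downward; lengths in m; the calibration is good to about 2 mm. A picture is of the moment at which its call begins. There is no depth.
- sign_off(): hands the job in, once; it reports no verdict.
Trained networks look in a picture, given as the dict that the camera call returned (one of the last four; its "shot" number tells which), for a name from the list of things; names that differ only in an ending like _2 or _b are one class to them, and where a whole thing is asked for, a point or a joint stands for the part that bears it (a point fixed in the world has none). Each returns a list of dicts, best first, with "score" (0 to 1); they miss things now and then, are a little off and sometimes report something else, mostly with a low value. They report only what shows in the picture. A call takes as long as a camera call. They do not tell look-alikes from the thing itself.
- outline_of(target, picture): "region" (480x640 bool, what is visible of it) and "location" ([column, row] in pixels, amid what is visible of it).
The state is a dict: "clock": time; "joints": joint angles; "qvel": joint speeds; "effort": joint torques, N m; "position": TCP position; "eef_rot": TCP orientation; "force": force on the tool from outside, world axes, zero at the start; "torque": the same for the moment, N m; "grip_width": finger opening in m.
Only numpy, scipy, OpenCV 4.12 (cv2) and the standard library are available. Lean on these libraries where they do the work, as an engineer would, in place of code of your own. Each camera call takes 0.05 s, during which the arm holds its last target.

## Working session

There is one attempt and no reset: what is moved stays moved. The work goes in short steps, Python scripts to look and compute and a tool call to move; the robot and the scene stay as the last step left them, time stands still between calls to the robot, and variables do not carry over. Pictures are saved under pics/ and viewed, and the job is handed in when it is done.

Besides the shell and the picture viewer there is one more tool, called after "Call:" as a command line: name --argument value ..., lists and objects as JSON in quotes. carry_out: Moves the arm, as the interface text tells. Its arguments: {"type":"object","properties":{"moves":{"type":"array","items":{"type":"object","properties":{"jaw":{"type":"number"},"x":{"type":"number"},"y":{"type":"number"},"z":{"type":"number"},"spin":{"type":"number"}}}}},"required":["moves"]}

```bash
mkdir -p pics; cat > h.py <<'E'
import numpy as np, cv2
from cell import *
from scipy.spatial.transform import Rotation as R
def shot(n,fn):
    s=snapshot(n); cv2.imwrite('pics/'+fn,s['frame'][:,:,::-1]); return s
def foc(s): return 240/np.tan(np.radians(s['vfov'])/2)
def w2p(s,P):
    P=np.atleast_2d(P); T=np.linalg.inv(s['pose']); c=P@T[:3,:3].T+T[:3,3]; f=foc(s)
    return np.c_[f*c[:,0]/c[:,2]+s['cx'], f*c[:,1]/c[:,2]+s['cy']]
def p2w(s,uv,z):
    uv=np.atleast_2d(uv).astype(float); f=foc(s)
    d=np.c_[(uv[:,0]-s['cx'])/f,(uv[:,1]-s['cy'])/f,np.ones(len(uv))]@s['pose'][:3,:3].T
    o=s['pose'][:3,3]; return o+d*((z-o[2])/d[:,2])[:,None]
def st():
    s=state(); r=R.from_quat(np.roll(s['eef_rot'],-1)); return s,r
E
python3 - <<'E'
from h import *
for n in ['side','top','wrist']:
    s=shot(n,n+'0.png'); print(n,s['vfov'],s['cx'],s['cy'],np.round(s['pose'],3).tolist())
s,r=st(); print(s); print(np.round(r.as_matrix(),3))
E
```

```text
side 56.50145063456168 319.389208093585 240.86778918310196 [[-1.0, -0.01, 0.026, 0.547], [-0.024, 0.772, -0.635, 0.763], [-0.014, -0.635, -0.772, 0.975], [0.0, 0.0, 0.0, 1.0]]
top 53.13496860883439 318.96232320004026 237.9565315249285 [[0.016, -0.982, 0.19, 0.329], [-1.0, -0.014, 0.013, 0.036], [-0.01, -0.19, -0.982, 1.382], [0.0, 0.0, 0.0, 1.0]]
wrist 58.19917297018397 322.0291740444603 247.28721959412212 [[0.375, 0.889, 0.265, 0.167], [0.927, -0.358, -0.109, 0.606], [-0.002, 0.286, -0.958, 0.372], [0.0, 0.0, 0.0, 1.0]]
{'clock': 0.15, 'joints': array([ 1.07479029e+00,  2.17612909e-01,  1.61458816e+00, -2.73293743e-05,
        1.31128070e+00, -1.12155197e-01]), 'qvel': array([-0.00126593, -0.00211742, -0.00446756, -0.00068096,  0.00095623,
       -0.00049045]), 'effort': array([ 1.58937615e-03, -3.97444725e+01, -3.04415095e+01, -9.83269410e-05,
        5.79678890e-03,  2.83488168e-05]), 'position': array([0.23371895, 0.57897847, 0.23023655]), 'eef_rot': array([-2.70216882e-04,  1.90745775e-01,  9.81639016e-01, -9.05174582e-04]), 'force': array([0.24455022, 0.23870934, 0.18184616]), 'torque': array([ 0.00279727, -0.00994366, -0.04129124]), 'grip_width': 0.08566713722473172}
[[-0.927  0.374 -0.001]
 [ 0.374  0.927 -0.002]
 [ 0.    -0.002 -1.   ]]
```

View pics/side0.png

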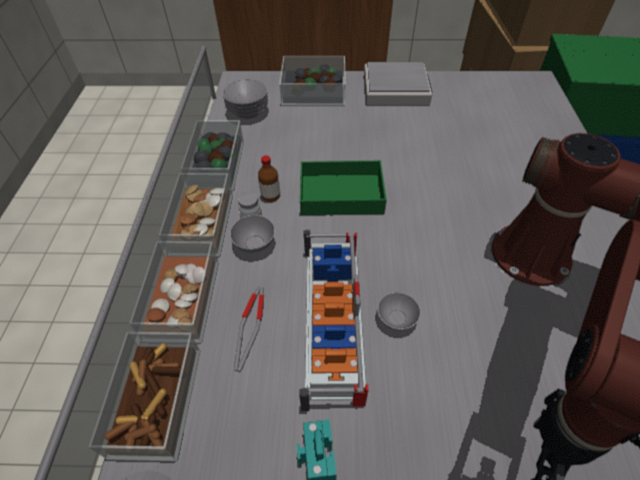

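View pics/top0.png

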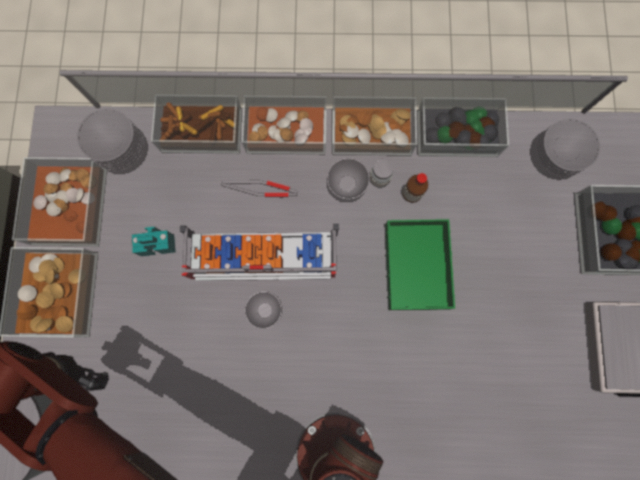

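View pics/wrist0.png

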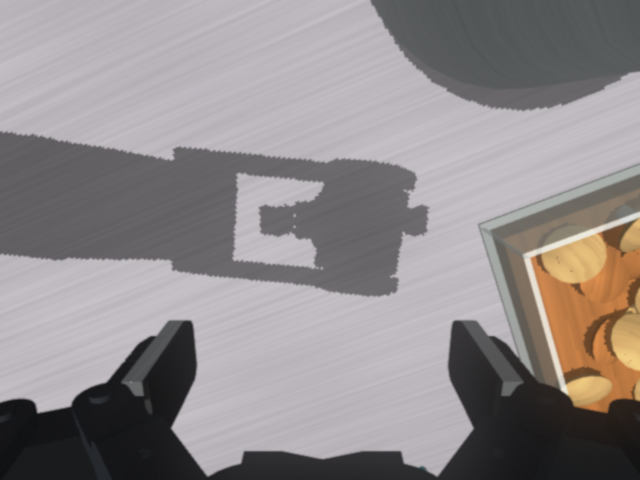

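```bash
python3 - <<'E'
import cv2
a=cv2.imread('pics/top0.png'); cv2.imwrite('pics/top0a.png',cv2.resize(a[215:325,120:350],None,fx=3.4,fy=3.4,interpolation=cv2.INTER_CUBIC))
a=cv2.imread('pics/side0.png'); cv2.imwrite('pics/side0a.png',cv2.resize(a[225:415,280:440],None,fx=3.1,fy=3.1,interpolation=cv2.INTER_CUBIC))
E
```

```text
(no output)
```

View pics/top0a.png

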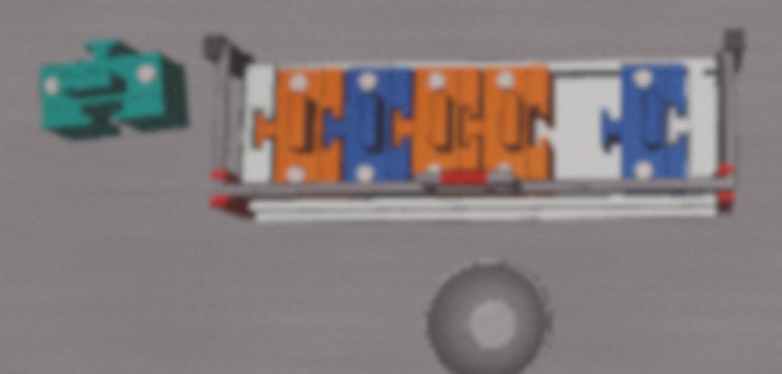

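View pics/side0a.png

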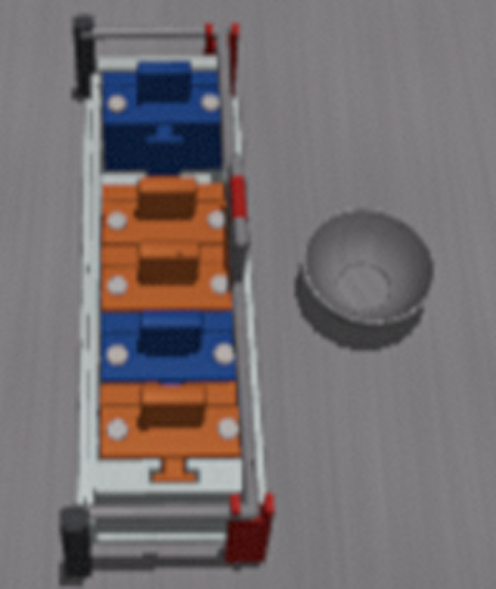

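```bash
python3 - <<'E'
from h import *
s=snapshot('top'); t=snapshot('side')
d=np.array([[299,80],[295,174],[368,80],[364,172],[436,79],[505,79],[643,77],[643,170]])/3.4+[120,215]-.35
print('top',np.round(p2w(s,d,.078),4).tolist())
e=np.array([[117,429],[228,428],[117,354],[224,353],[117,284],[219,284],[117,220],[216,219],[117,103],[210,102]])/3.1+[280,225]-.35
print('side',np.round(p2w(t,e,.078),4).tolist())
g=np.array([[463,178]])/3.4+[120,215]-.35; print('grip',p2w(s,g,.146))
c=np.array([[388,221],[449,220],[454,308],[391,310]]); print(np.round(p2w(s,c,.06),3).tolist())
c=np.array([[300,163],[383,161],[385,191],[301,195]]); print(np.round(p2w(t,c,.06),3).tolist())
for n in ['bowl_near','bowl_far','sauce','tongs','jar','crate']:
    o=outline_of(n,s); 
    if o: print(n,o[0]['score'],o[0]['location'],np.round(p2w(s,o[0]['location'],.02),3))
E
```

```text
top [[0.5753, 0.3624, 0.078], [0.4981, 0.361, 0.078], [0.5761, 0.306, 0.078], [0.5006, 0.3053, 0.078], [0.5778, 0.2505, 0.078], [0.5786, 0.1942, 0.078], [0.5818, 0.0818, 0.078], [0.5055, 0.0803, 0.078]]
side [[0.5736, 0.3615, 0.078], [0.4976, 0.3594, 0.078], [0.5751, 0.3052, 0.078], [0.4991, 0.3031, 0.078], [0.5766, 0.2486, 0.078], [0.5015, 0.2474, 0.078], [0.5781, 0.1931, 0.078], [0.5027, 0.1911, 0.078], [0.5812, 0.0812, 0.078], [0.5056, 0.0791, 0.078]]
grip [[0.48811196 0.2152684  0.146     ]]
[[0.635, -0.14, 0.06], [0.641, -0.312, 0.06], [0.395, -0.317, 0.06], [0.387, -0.145, 0.06]]
[[0.646, -0.301, 0.06], [0.389, -0.312, 0.06], [0.392, -0.18, 0.06], [0.636, -0.161, 0.06]]
bowl_near 0.67 [260.2, 311.2] [[0.38  0.216 0.02 ]]
bowl_far 0.9 [347.2, 176.6] [[ 0.778 -0.026  0.02 ]]
sauce 0.79 [415.9, 188.1] [[ 0.745 -0.228  0.02 ]]
tongs 0.88 [262.2, 191.0] [[0.73  0.224 0.02 ]]
jar 0.69 [379.6, 172.9] [[ 0.79  -0.122  0.02 ]]
crate 0.91 [421.5, 264.8] [[ 0.518 -0.239  0.02 ]]
```

```bash
cat >> h.py <<'E'
RC=np.array([.5398,.2208]); RY=.0264
def rack(x,y,z):
    c,s_=np.cos(RY),np.sin(RY); return np.array([RC[0]+c*x-s_*y,RC[1]+s_*x+c*y,z])
def plan(P,theta=None,s=None):
    s=s or state(); r=R.from_quat(np.roll(s['eef_rot'],-1)); M=r.as_matrix()
    d=M.T@(np.array(P)-s['position'])*100
    th=np.arctan2(M[1,1],M[0,1]); sp=0
    if theta is not None:
        sp=-((theta-th+np.pi)%(2*np.pi)-np.pi)
    print('shift cm',np.round(d,2),'spin',round(sp,3),'rows',int(np.ceil(max(np.linalg.norm(d)/4.17,abs(sp)/.125))),'theta',round(th,3))
def grip(a):
    an=np.radians(180)-np.arctan2(55,116)-a
    return rack(.066+.1284*np.cos(an),.003,.086+.1284*np.sin(an))
E
python3 - <<'E'
from h import *
print(grip(0),grip(1.75))
plan(grip(0)+[0,0,.09],RY)
E
```

```text
[0.48971867 0.22247859 0.14100928] [0.68048013 0.22751586 0.19035644]
shift cm [-3.708e+01 -2.354e+01  3.000e-02] spin 1.161 rows 11 theta 1.187
```

Call:
carry_out --moves '[{"jaw": 3.5, "x": -37.1, "y": -23.5, "z": 0, "spin": 1.16}, {"jaw": 3.5, "x": -37.1, "y": -23.5, "z": 0, "spin": 1.16}, {"jaw": 3.5, "x": -37.1, "y": -23.5, "z": 0, "spin": 1.16}, {"jaw": 3.5, "x": -37.1, "y": -23.5, "z": 0, "spin": 1.16}, {"jaw": 3.5, "x": -37.1, "y": -23.5, "z": 0, "spin": 1.16}, {"jaw": 3.5, "x": -37.1, "y": -23.5, "z": 0, "spin": 1.16}, {"jaw": 3.5, "x": -37.1, "y": -23.5, "z": 0, "spin": 1.16}, {"jaw": 3.5, "x": -37.1, "y": -23.5, "z": 0, "spin": 1.16}, {"jaw": 3.5, "x": -37.1, "y": -23.5, "z": 0, "spin": 1.16}, {"jaw": 3.5, "x": -37.1, "y": -23.5, "z": 0, "spin": 1.16}]'

```text
clock: 1.38
position: [0.4778, 0.2393, 0.2318]
eef_rot: [0.0, 0.699, 0.715, 0.0]
force: [0.9, -0.1, 0.2]
grip_width: 0.0351
```

```bash
python3 - <<'E'
from h import *
s=shot('wrist','w1.png'); print(state()['clock'],state()['position'],state()['joints'])
plan(grip(0)+[0,0,.09],RY)
print(w2p(s,[grip(0),rack(0,140e-3,.118),rack(0,28e-3,.118),rack(0,-28e-3,.118)]))
E
```

```text
1.4333 [0.48261207 0.23292452 0.23194399] [ 0.32286943  0.02459035  1.82465802 -0.00765351  1.28886271  0.30658078]
shift cm [-1.06  0.69  0.1 ] spin -0.008 rows 1 theta 0.018
[[341.22583875 279.78841505]
 [434.57246153  25.02398522]
 [421.71800126 227.60870383]
 [416.39281936 311.53291798]]
```

View pics/w1.png

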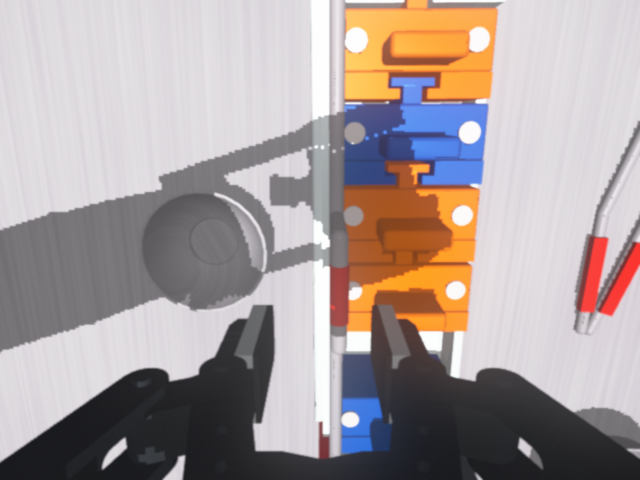

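Call:
carry_out --moves '[{"jaw": 3.5, "x": 0, "y": 0, "z": 0, "spin": 0}, {"jaw": 3.5, "x": 0, "y": 0, "z": 0, "spin": 0}]'

```text
clock: 1.6
position: [0.4772, 0.2405, 0.2314]
eef_rot: [-0.0, 0.698, 0.716, 0.0]
force: [-0.3, 0.8, 0.6]
grip_width: 0.0352
```

```bash
python3 - <<'E'
from h import *
s=shot('wrist','w2.png'); print(state()['clock'],state()['position'],state()['qvel'].round(3))
plan(grip(0)+[0,0,.09],RY)
print(w2p(s,[grip(0),rack(0,140e-3,.118),rack(0,28e-3,.118),rack(0,-28e-3,.118),rack(.039,140e-3,.078),rack(-.039,.14,.078)]))
E
```

```text
1.65 [0.47657804 0.24133096 0.23128972] [ 0.03  -0.003  0.006 -0.002 -0.002 -0.001]
shift cm [-1.92  1.26  0.03] spin 0.001 rows 1 theta 0.027
[[342.43815021 282.15897736]
 [436.64103513  27.85343005]
 [423.03316492 230.09993161]
 [417.39500004 313.89696273]
 [482.59638598  40.71434742]
 [358.01003444  40.90153752]]
```

View pics/w2.png

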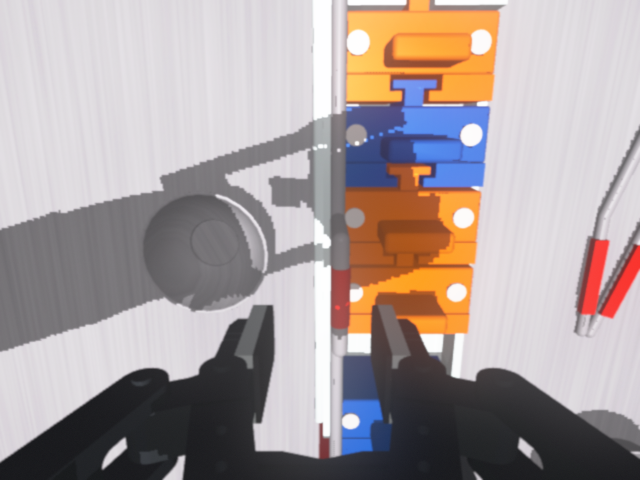

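```bash
python3 - <<'E'
from h import *
plan([.4898,.2165,.122],RY)
E
```

```text
shift cm [-2.52  1.26 10.93] spin 0.001 rows 3 theta 0.027
```

Call:
carry_out --moves '[{"jaw": 3.2, "x": -2.5, "y": 1.25, "z": 0, "spin": 0}, {"jaw": 3.2, "x": -2.5, "y": 1.25, "z": 1, "spin": 0}, {"jaw": 3.2, "x": -2.5, "y": 1.25, "z": 3, "spin": 0}, {"jaw": 3.2, "x": -2.5, "y": 1.25, "z": 5, "spin": 0}, {"jaw": 3.2, "x": -2.5, "y": 1.25, "z": 6, "spin": 0}, {"jaw": 3.2, "x": -2.5, "y": 1.25, "z": 6, "spin": 0}]'

```text
clock: 2.15
position: [0.4867, 0.217, 0.1678]
eef_rot: [-0.002, 0.697, 0.717, -0.003]
force: [0.8, -0.3, 0.2]
grip_width: 0.0319
```

```bash
python3 - <<'E'
from h import *
s=shot('wrist','w3.png'); shot('side','s3.png');print(state()['clock'],state()['position'])
plan([.4898,.2165,.122],RY)
E
```

```text
2.25 [0.48937469 0.21731436 0.17109188]
shift cm [-0.08  0.04  4.91] spin 0.002 rows 2 theta 0.029
```

View pics/w3.png

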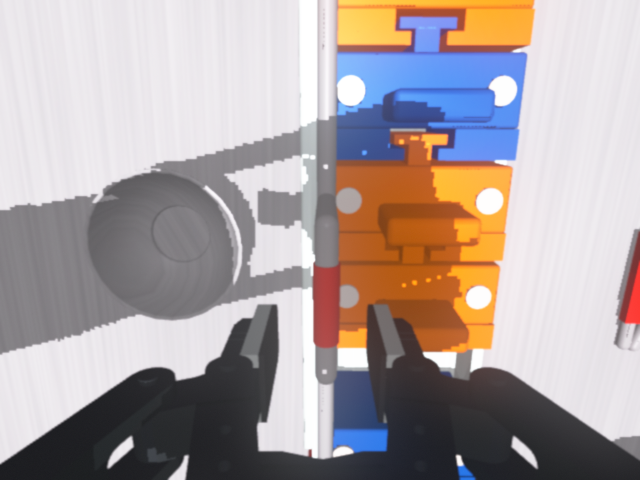

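```bash
python3 - <<'E'
from h import *
s=snapshot('wrist'); print(p2w(s,[[326,305],[326,200],[326,380],[326,262],[326,347]],.146), w2p(s,[state()['position']]),state()['position'])
E
```

```text
[[0.49137412 0.21404793 0.146     ]
 [0.48997861 0.25874194 0.146     ]
 [0.49250752 0.1777486  0.146     ]
 [0.49077788 0.23314396 0.146     ]
 [0.49199327 0.19421852 0.146     ]] [[323.82448034 326.46338191]] [0.49024755 0.21732538 0.17208282]
```

Call:
carry_out --moves '[{"jaw": 3.2, "x": -0.1, "y": 0.1, "z": 2, "spin": 0}, {"jaw": 3.2, "x": -0.1, "y": 0.1, "z": 4, "spin": 0}, {"jaw": 3.2, "x": -0.1, "y": 0.1, "z": 4.9, "spin": 0}, {"jaw": 3.2, "x": -0.1, "y": 0.1, "z": 4.9, "spin": 0}, {"jaw": 0.6, "x": -0.1, "y": 0.1, "z": 4.9, "spin": 0}, {"jaw": 0.6, "x": -0.1, "y": 0.1, "z": 4.9, "spin": 0}, {"jaw": 0.6, "x": -0.1, "y": 0.1, "z": 4.9, "spin": 0}, {"jaw": 0.6, "x": -0.1, "y": 0.1, "z": 4.9, "spin": 0}]'

```text
clock: 2.97
position: [0.4882, 0.2156, 0.1233]
eef_rot: [-0.003, 0.698, 0.717, -0.003]
force: [-9.8, -1.8, 5.4]
grip_width: 0.0075
```

```bash
python3 - <<'E'
from h import *
s=state(); print(s['position'],s['grip_width'],s['force'])
p0=s['position']
for a in np.linspace(0,1.75,19):
    P=s['position']+grip(a)-grip(0); print(round(a,2),end=' '); plan(P,None,s)
E
```

```text
[0.48816643 0.21557248 0.12334228] 0.0075336645927573205 [-9.75155417 -1.8255365   5.40001328]
0.0 shift cm [ 0. -0. -0.] spin 0 rows 1 theta 0.027
0.1 shift cm [-0.    0.58 -1.1 ] spin 0 rows 1 theta 0.027
0.19 shift cm [-0.    1.27 -2.15] spin 0 rows 1 theta 0.027
0.29 shift cm [-0.    2.05 -3.12] spin 0 rows 1 theta 0.027
0.39 shift cm [-0.    2.92 -4.01] spin 0 rows 2 theta 0.027
0.49 shift cm [-0.    3.88 -4.81] spin 0 rows 2 theta 0.027
0.58 shift cm [-0.    4.91 -5.52] spin 0 rows 2 theta 0.027
0.68 shift cm [-0.    6.   -6.12] spin 0 rows 3 theta 0.027
0.78 shift cm [-0.    7.15 -6.61] spin 0 rows 3 theta 0.027
0.88 shift cm [-0.01  8.34 -6.99] spin 0 rows 3 theta 0.027
0.97 shift cm [-0.01  9.56 -7.25] spin 0 rows 3 theta 0.027
1.07 shift cm [-1.00e-02  1.08e+01 -7.40e+00] spin 0 rows 4 theta 0.027
1.17 shift cm [-1.000e-02  1.204e+01 -7.420e+00] spin 0 rows 4 theta 0.027
1.26 shift cm [-1.000e-02  1.329e+01 -7.320e+00] spin 0 rows 4 theta 0.027
1.36 shift cm [-1.000e-02  1.452e+01 -7.100e+00] spin 0 rows 4 theta 0.027
1.46 shift cm [-1.000e-02  1.572e+01 -6.760e+00] spin 0 rows 5 theta 0.027
1.56 shift cm [-1.000e-02  1.688e+01 -6.310e+00] spin 0 rows 5 theta 0.027
1.65 shift cm [-1.000e-02  1.799e+01 -5.740e+00] spin 0 rows 5 theta 0.027
1.75 shift cm [-1.000e-02  1.905e+01 -5.080e+00] spin 0 rows 5 theta 0.027
```

```bash
python3 - <<'E'
from h import *
s=shot('wrist','w4.png'); print(state()['grip_width'],state()['force'],state()['position'])
E
```

```text
0.008239180068514113 [-8.28672126 -0.02182496  4.44215562] [0.48818643 0.21560318 0.12336428]
```

View pics/w4.png

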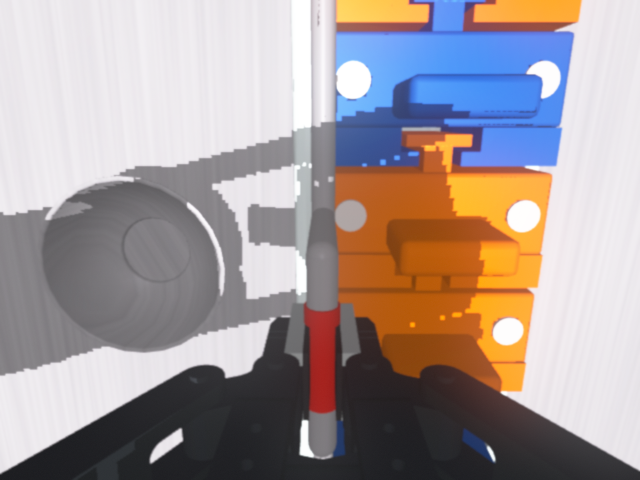

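Call:
carry_out --moves '[{"jaw": 0.6, "x": 0, "y": 0.6, "z": -1.1, "spin": 0}, {"jaw": 0.6, "x": 0, "y": 1.3, "z": -2.15, "spin": 0}, {"jaw": 0.6, "x": 0, "y": 2.05, "z": -3.1, "spin": 0}, {"jaw": 0.6, "x": 0, "y": 2.9, "z": -4.0, "spin": 0}, {"jaw": 0.6, "x": 0, "y": 3.9, "z": -4.8, "spin": 0}, {"jaw": 0.6, "x": 0, "y": 4.9, "z": -5.5, "spin": 0}, {"jaw": 0.6, "x": 0, "y": 6.0, "z": -6.1, "spin": 0}, {"jaw": 0.6, "x": 0, "y": 6.0, "z": -6.1, "spin": 0}]'

```text
clock: 3.68
position: [0.5529, 0.2174, 0.1881]
eef_rot: [0.001, 0.698, 0.717, 0.001]
force: [-5.3, -0.8, 8.6]
grip_width: 0.0073
```

```bash
python3 - <<'E'
from h import *
s=shot('side','s5.png'); print(state()['grip_width'],state()['force'],state()['position'])
E
```

```text
0.007683666414045607 [-5.80850678 -1.02004972  8.22980046] [0.55251377 0.21741653 0.18787482]
```

View pics/s5.png

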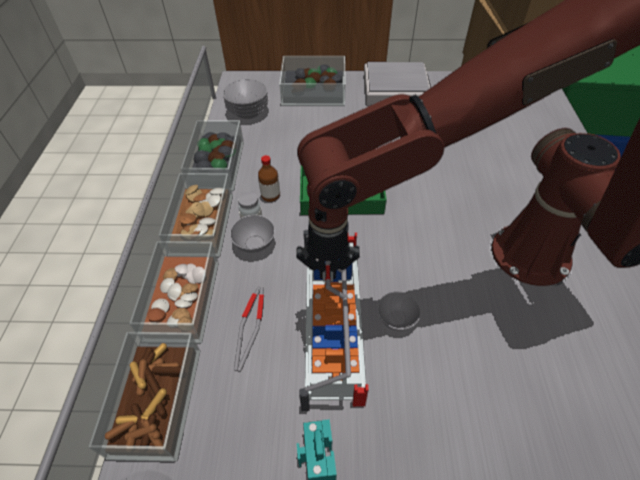

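Call:
carry_out --moves '[{"jaw": 0.6, "x": 0, "y": 1.15, "z": -0.5, "spin": 0}, {"jaw": 0.6, "x": 0, "y": 2.35, "z": -0.9, "spin": 0}, {"jaw": 0.6, "x": 0, "y": 3.55, "z": -1.15, "spin": 0}, {"jaw": 0.6, "x": 0, "y": 4.8, "z": -1.3, "spin": 0}, {"jaw": 0.6, "x": 0, "y": 6.05, "z": -1.3, "spin": 0}, {"jaw": 0.6, "x": 0, "y": 7.3, "z": -1.2, "spin": 0}, {"jaw": 0.6, "x": 0, "y": 8.5, "z": -1.0, "spin": 0}, {"jaw": 0.6, "x": 0, "y": 9.7, "z": -0.65, "spin": 0}, {"jaw": 0.6, "x": 0, "y": 10.9, "z": -0.2, "spin": 0}, {"jaw": 0.6, "x": 0, "y": 11.95, "z": 0.35, "spin": 0}]'

```text
clock: 4.57
position: [0.6725, 0.2207, 0.1834]
eef_rot: [0.001, 0.698, 0.717, 0.002]
force: [-1.0, 0.8, 2.8]
grip_width: 0.0076
```

```bash
python3 - <<'E'
from h import *
s=shot('side','s6.png'); print(state()['grip_width'],state()['force'],state()['position'])
E
```

```text
0.007283726667454488 [3.49979663 0.36200613 6.27380071] [0.67433596 0.22068743 0.18220826]
```

View pics/s6.png

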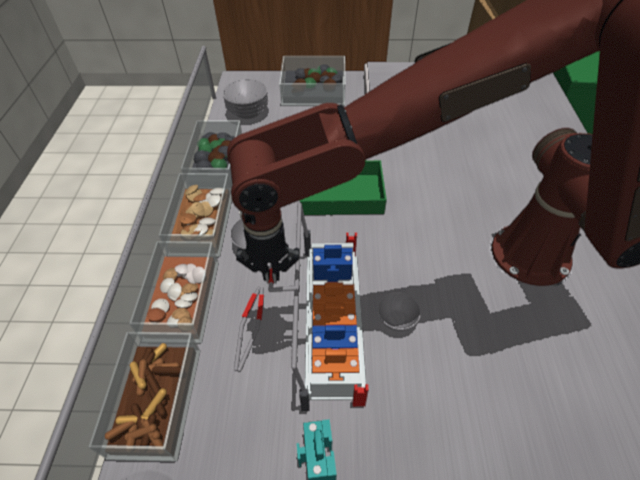

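Call:
carry_out --moves '[{"jaw": 0.6, "x": 0, "y": 0.4, "z": 0.25, "spin": 0}, {"jaw": 0.6, "x": 0, "y": 0.4, "z": 0.25, "spin": 0}, {"jaw": 3, "x": 0, "y": 0.4, "z": 0.25, "spin": 0}, {"jaw": 3, "x": 0, "y": 0.4, "z": 0.25, "spin": 0}, {"jaw": 3, "x": 0, "y": 0.4, "z": 0.25, "spin": 0}, {"jaw": 3, "x": 0, "y": 0.4, "z": -2, "spin": 0}, {"jaw": 3, "x": 0, "y": 0.4, "z": -6, "spin": 0}, {"jaw": 3, "x": 0, "y": 0.4, "z": -10, "spin": 0}, {"jaw": 3, "x": 0, "y": 0.4, "z": -12, "spin": 0}]'

```text
clock: 5.37
position: [0.6759, 0.2207, 0.3058]
eef_rot: [0.002, 0.697, 0.717, 0.003]
force: [0.5, 0.4, 2.4]
grip_width: 0.0299
```

```bash
python3 - <<'E'
from h import *
s=shot('side','s7.png'); t=shot('top','t7.png'); print(state()['force'],state()['position'])
cv2.imwrite('pics/t7a.png',cv2.resize(t['frame'][200:330,120:480,::-1],None,fx=2.2,fy=2.2,interpolation=cv2.INTER_CUBIC))
print(w2p(s,grip(1.75)),w2p(s,grip(1.6)))
plan([*rack(0,.14,0)[:2],.29],np.pi/2+RY)
E
```

```text
[ 0.76935292  0.17580019 -0.46867932] [0.67721721 0.22106295 0.30767485]
[[267.95215188 280.16443681]] [[275.25068168 277.40012759]]
shift cm [ 14.34 -13.75   1.63] spin -1.57 rows 13 theta 0.027
```

View pics/s7.png

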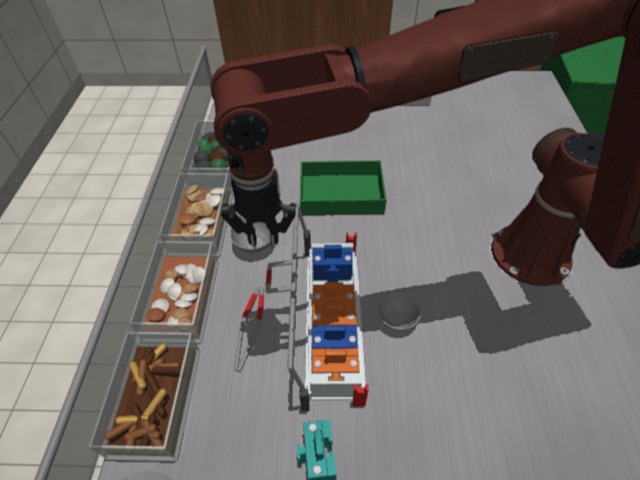

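View pics/t7.png

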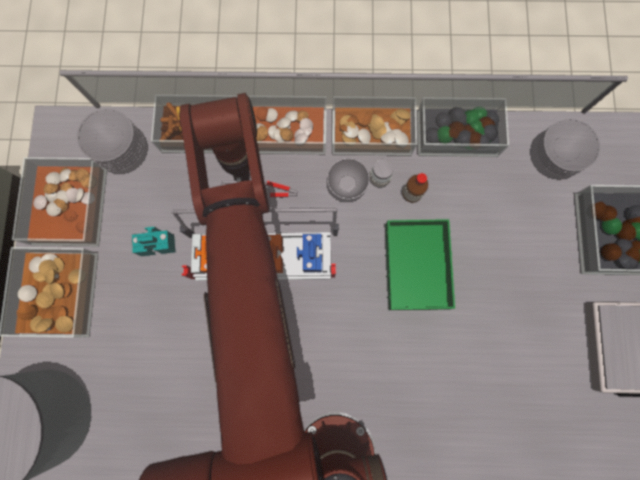

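Call:
carry_out --moves '[{"jaw": 4, "x": 14.3, "y": -13.8, "z": 2, "spin": -1.57}, {"jaw": 4, "x": 14.3, "y": -13.8, "z": 2, "spin": -1.57}, {"jaw": 4, "x": 14.3, "y": -13.8, "z": 2, "spin": -1.57}, {"jaw": 4, "x": 14.3, "y": -13.8, "z": 2, "spin": -1.57}, {"jaw": 4, "x": 14.3, "y": -13.8, "z": 2, "spin": -1.57}, {"jaw": 4, "x": 14.3, "y": -13.8, "z": 2, "spin": -1.57}, {"jaw": 4, "x": 14.3, "y": -13.8, "z": 2, "spin": -1.57}, {"jaw": 4, "x": 14.3, "y": -13.8, "z": 2, "spin": -1.57}, {"jaw": 4, "x": 14.3, "y": -13.8, "z": 2, "spin": -1.57}, {"jaw": 4, "x": 14.3, "y": -13.8, "z": 2, "spin": -1.57}]'

```text
clock: 6.3
position: [0.5315, 0.3593, 0.2779]
eef_rot: [-0.001, 0.143, 0.99, -0.001]
force: [0.2, 0.3, 0.7]
grip_width: 0.0398
```

```bash
python3 - <<'E'
from h import *
plan([*rack(0,.14,0)[:2],.22],np.pi/2+RY)
E
```

```text
shift cm [-0.41  0.29  5.79] spin -0.313 rows 3 theta 1.284
```

Call:
carry_out --moves '[{"jaw": 4, "x": -0.4, "y": 0.3, "z": 3, "spin": -0.31}, {"jaw": 4, "x": -0.4, "y": 0.3, "z": 5.8, "spin": -0.31}, {"jaw": 4, "x": -0.4, "y": 0.3, "z": 5.8, "spin": -0.31}, {"jaw": 4, "x": -0.4, "y": 0.3, "z": 5.8, "spin": -0.31}, {"jaw": 4, "x": -0.4, "y": 0.3, "z": 5.8, "spin": -0.31}, {"jaw": 4, "x": -0.4, "y": 0.3, "z": 5.8, "spin": -0.31}]'

```text
clock: 6.8
position: [0.5377, 0.3615, 0.2224]
eef_rot: [0.001, -0.007, 1.0, 0.0]
force: [0.4, 0.3, 0.8]
grip_width: 0.0402
```

```bash
python3 - <<'E'
from h import *
s=shot('wrist','w8.png'); print(state()['position'],state()['qvel'].round(3),state()['joints'].round(2))
plan([*rack(0,.14,0)[:2],.085],np.pi/2+RY)
print(w2p(s,[rack(sx*.022,.14+sy*.007,.118) for sx,sy in ((-1,-1),(-1,1),(1,1),(1,-1))]),w2p(s,[state()['position']]))
E
```

```text
[0.53799498 0.3615994  0.22297739] [-0.001 -0.007 -0.007  0.002  0.003 -0.004] [ 0.48  0.27  1.56 -0.    1.3  -1.1 ]
shift cm [ 0.22 -0.09 13.8 ] spin -0.011 rows 4 theta 1.586
[[309.63305219 206.27170752]
 [333.76571339 205.9915574 ]
 [334.04699227 277.1277024 ]
 [311.07644228 277.38263245]] [[324.55571822 327.7981774 ]]
```

View pics/w8.png

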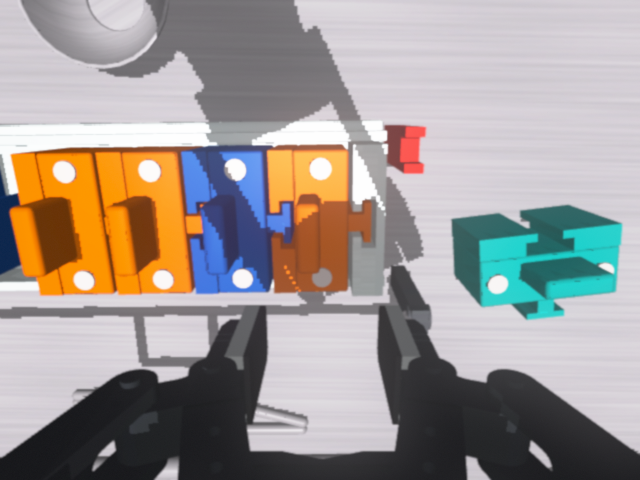

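```bash
python3 - <<'E'
from h import *
s=shot('wrist','w9.png')
print(w2p(s,[rack(-.038,.14,.078),rack(.038,.14,.078),rack(-.038,.028,.078),rack(.038,.028,.078)]))
print(s['pose'].round(3))
print(p2w(s,[[320,169],[321,277],[148,170],[163,279]],.078))
cv2.imwrite('pics/w9a.png',cv2.resize(s['frame'][120:320,200:420,::-1],None,fx=3,fy=3,interpolation=cv2.INTER_CUBIC))
E
```

```text
[[321.15492992 169.56293581]
 [322.44183987 277.61061437]
 [151.43397828 171.53684117]
 [164.86034158 279.34011287]]
[[-0.015  0.957  0.288  0.465]
 [ 1.     0.014  0.005  0.36 ]
 [ 0.001  0.288 -0.957  0.365]
 [ 0.     0.     0.     1.   ]]
[[0.49776158 0.35898191 0.078     ]
 [0.57364388 0.36072408 0.078     ]
 [0.50010134 0.24562402 0.078     ]
 [0.57680851 0.24849529 0.078     ]]
```

View pics/w9a.png

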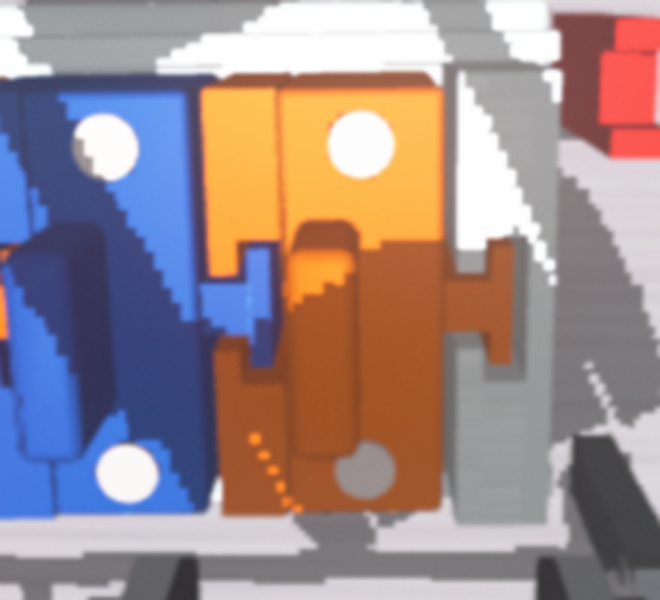

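```bash
python3 - <<'E'
from h import *
s=snapshot('wrist')
print(p2w(s,[[307.7,237]],.118), rack(0,.14,0))
# body top edges
print(p2w(s,[[200/3+200,240],[444/3+200,240]],.078))
t=snapshot('side')
E
sed -i 's/^RC=.*/RC=np.array([.5400,.2123]); RY=.0264/' h.py; python3 - <<'E'
from h import *
print(rack(0,.14,.118)); plan([*rack(0,.14,0)[:2],.085],np.pi/2+RY)
E
```

```text
[[0.53350589 0.3523683  0.118     ]] [0.53610443 0.36075122 0.        ]
[[0.54713284 0.32281595 0.078     ]
 [0.5462912  0.37909165 0.078     ]]
[0.53630443 0.35225122 0.118     ]
shift cm [ 0.21 -0.94 13.81] spin -0.011 rows 4 theta 1.586
```

Call:
carry_out --moves '[{"jaw": 4, "x": 0.3, "y": -0.95, "z": 2, "spin": -0.01}, {"jaw": 4, "x": 0.3, "y": -0.95, "z": 5, "spin": -0.01}, {"jaw": 4, "x": 0.3, "y": -0.95, "z": 8, "spin": -0.01}, {"jaw": 4, "x": 0.3, "y": -0.95, "z": 9, "spin": -0.01}, {"jaw": 4, "x": 0.3, "y": -0.95, "z": 9, "spin": -0.01}]'

```text
clock: 7.42
position: [0.532, 0.3503, 0.128]
eef_rot: [-0.003, -0.013, 1.0, -0.002]
force: [-1.2, -0.6, 0.2]
grip_width: 0.0402
```

```bash
python3 - <<'E'
from h import *
s=shot('wrist','w10.png'); print(state()['position'])
plan([*rack(0,.14,0)[:2],.085],np.pi/2+RY)
E
```

```text
[0.53369154 0.35130066 0.13065563]
shift cm [-0.28  0.09  4.56] spin -0.0 rows 2 theta 1.597
```

View pics/w10.png

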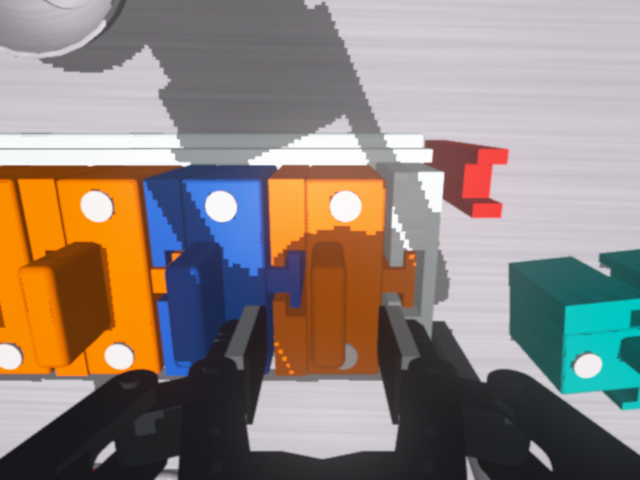

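Call:
carry_out --moves '[{"jaw": 4, "x": -0.1, "y": 0.15, "z": 2, "spin": 0}, {"jaw": 4, "x": -0.1, "y": 0.15, "z": 4, "spin": 0}, {"jaw": 4, "x": -0.1, "y": 0.15, "z": 4.5, "spin": 0}, {"jaw": 4, "x": -0.1, "y": 0.15, "z": 4.5, "spin": 0}, {"jaw": 1, "x": -0.1, "y": 0.15, "z": 4.5, "spin": 0}, {"jaw": 1, "x": -0.1, "y": 0.15, "z": 4.5, "spin": 0}, {"jaw": 1, "x": -0.1, "y": 0.15, "z": 4.5, "spin": 0}, {"jaw": 1, "x": -0.1, "y": 0.15, "z": 4.5, "spin": 0}, {"jaw": 1, "x": -0.1, "y": 0.15, "z": 4.5, "spin": 0}]'

```text
clock: 8.22
position: [0.5371, 0.3537, 0.0891]
eef_rot: [0.002, -0.013, 1.0, 0.001]
force: [-0.2, -1.8, 5.2]
grip_width: 0.0132
```

```bash
python3 - <<'E'
from h import *
s=shot('wrist','w11.png'); print({k:state()[k] for k in('position','force','torque','grip_width')})
E
```

```text
{'position': array([0.53711225, 0.35370246, 0.08904901]), 'force': array([ 0.01488711, -2.19475434,  5.9242562 ]), 'torque': array([-0.10147208, -0.04489909, -0.0293382 ]), 'grip_width': 0.013114924776769123}
```

View pics/w11.png

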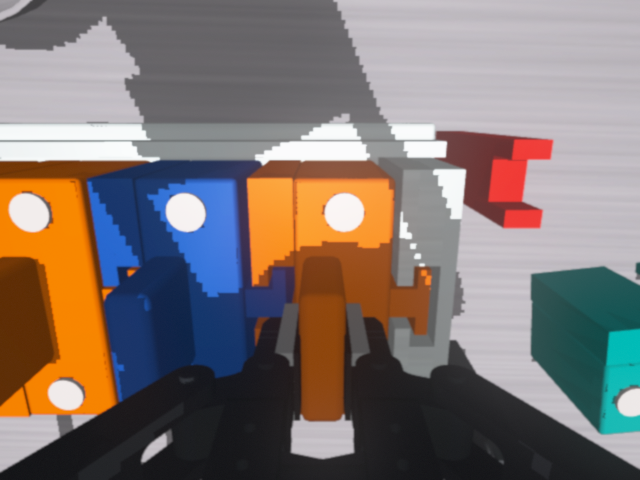

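Call:
carry_out --moves '[{"jaw": 1, "x": 0, "y": 0, "z": -0.5, "spin": 0}, {"jaw": 1, "x": 0, "y": 0, "z": -1.5, "spin": 0}, {"jaw": 1, "x": 0, "y": 0, "z": -2.5, "spin": 0}, {"jaw": 1, "x": 0, "y": 0, "z": -3.5, "spin": 0}, {"jaw": 1, "x": 0, "y": 0, "z": -4.5, "spin": 0}, {"jaw": 1, "x": 0, "y": 0, "z": -4.5, "spin": 0}]'

```text
clock: 8.77
position: [0.537, 0.3543, 0.1352]
eef_rot: [0.002, -0.013, 1.0, 0.001]
force: [1.2, 0.1, -2.6]
grip_width: 0.013
```

```bash
python3 - <<'E'
from h import *
s=shot('side','s12.png'); print({k:state()[k] for k in('position','force','torque','grip_width')})
cv2.imwrite('pics/s12a.png',cv2.resize(s['frame'][200:420,240:440,::-1],None,fx=2.7,fy=2.7,interpolation=cv2.INTER_CUBIC))
E
```

```text
{'position': array([0.53661115, 0.35403748, 0.13408445]), 'force': array([ 0.13178928,  0.21435583, -3.9195327 ]), 'torque': array([ 0.00716771, -0.08908265,  0.00366497]), 'grip_width': 0.01287605105763042}
```

View pics/s12a.png

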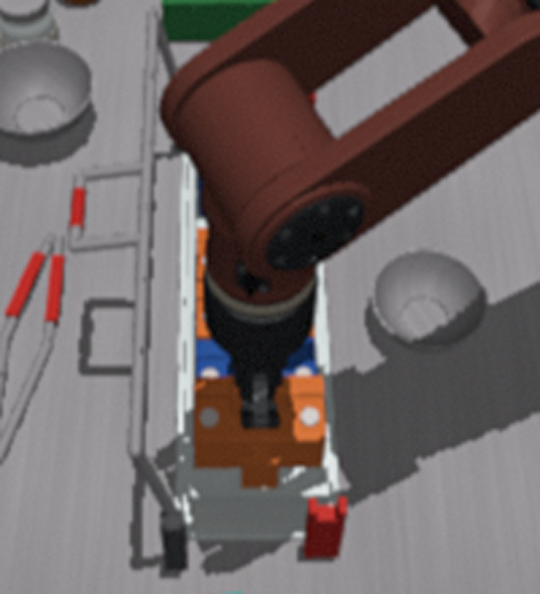

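Call:
carry_out --moves '[{"jaw": 1, "x": 0, "y": 0, "z": -1, "spin": 0}, {"jaw": 1, "x": 0, "y": 0, "z": -2.5, "spin": 0}, {"jaw": 1, "x": 0, "y": 0, "z": -4.5, "spin": 0}, {"jaw": 1, "x": 0, "y": 0, "z": -7, "spin": 0}, {"jaw": 1, "x": 0, "y": 0, "z": -10, "spin": 0}, {"jaw": 1, "x": 0, "y": 0, "z": -12, "spin": 0}, {"jaw": 1, "x": 0, "y": 0, "z": -12, "spin": 0}]'

```text
clock: 9.4
position: [0.5383, 0.3548, 0.2587]
eef_rot: [0.005, -0.013, 1.0, 0.002]
force: [1.6, 1.3, -1.3]
grip_width: 0.0128
```

```bash
cat >> h.py <<'E'
from scipy.optimize import least_squares
def crate_fit(views,verbose=True,x0=(.515,-.229,-.03)):
    # fit projected silhouette hull of the crate box to green mask in each view
    box=np.array([[sx*.125,sy*.087,z] for z in(0,.06) for sx in(-1,1) for sy in(-1,1)])
    data=[]
    for s in views:
        f=s['frame'].astype(int); m=((f[:,:,1]>f[:,:,0]+25)&(f[:,:,1]>f[:,:,2]+15)).astype(np.uint8)
        p=w2p(s,[[x0[0],x0[1],.03]])[0]; n,l,stt,c=cv2.connectedComponentsWithStats(m)
        k=1+np.argmin([np.hypot(*(c[i]-p))+(0 if stt[i,4]>800 else 1e4) for i in range(1,n)])
        mm=(l==k).astype(np.uint8); ct=max(cv2.findContours(mm,cv2.RETR_EXTERNAL,cv2.CHAIN_APPROX_NONE)[0],key=cv2.contourArea)
        data.append((s,cv2.convexHull(ct)[:,0].astype(float)))
    def poly(p,s):
        c,q=np.cos(p[2]),np.sin(p[2]); P=box.copy(); P[:,0]=p[0]+c*box[:,0]-q*box[:,1]; P[:,1]=p[1]+q*box[:,0]+c*box[:,1]
        return cv2.convexHull(w2p(s,P).astype(np.float32))
    def res(p):
        return np.concatenate([[cv2.pointPolygonTest(poly(p,s),(float(a),float(b)),True) for a,b in h] for s,h in data])
    r=least_squares(res,x0,loss='soft_l1',diff_step=1e-3,x_scale=[.01,.01,.05])
    if verbose: print('crate',r.x.round(4),'rms',np.sqrt(np.mean(r.fun**2)).round(2),len(r.fun))
    return r.x
E
python3 - <<'E'
from h import *
t=shot('top','t13.png'); s=shot('side','s13.png'); print(state()['position'])
for v in ([t],[s],[t,s]): crate_fit(v)
E
```

```text
[0.53565519 0.35338161 0.2524201 ]
crate [ 0.5166 -0.2317  0.047 ] rms 0.67 13
crate [-0.2958 -0.4521 -0.6871] rms 25.89 11
crate [ 0.2814 -0.2063 -0.352 ] rms 107.74 24
```

View pics/t13.png

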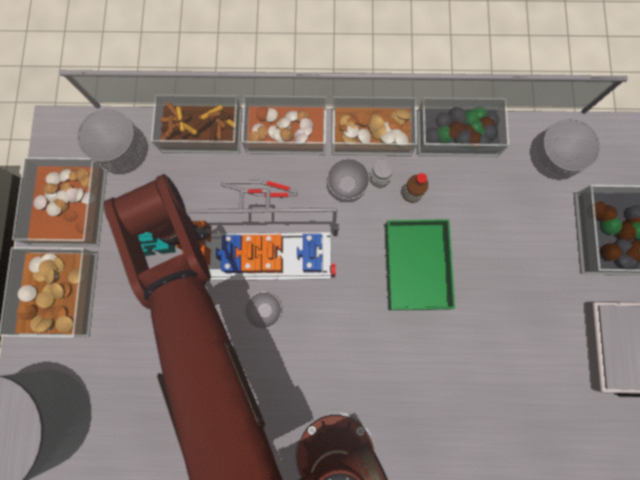

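View pics/s13.png

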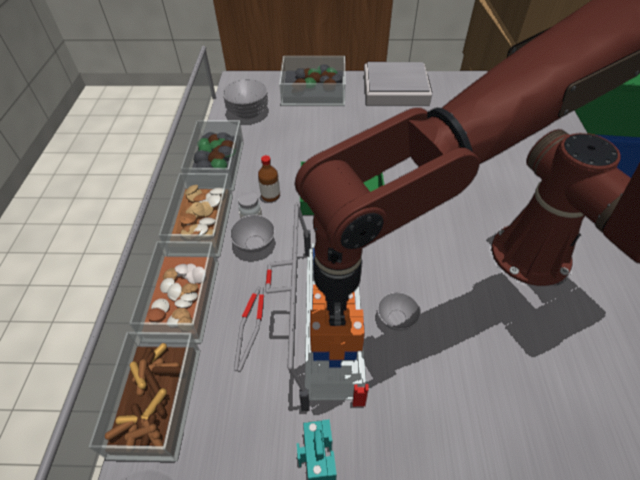

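```bash
cat >> h.py <<'E'
def cr(c,x,y,z):
    a,b=np.cos(c[2]),np.sin(c[2]); return np.array([c[0]+a*x-b*y,c[1]+b*x+a*y,z])
E
python3 - <<'E'
from h import *
c=(.5166,-.2317,.047)
plan([*cr(c,.058,-.049,0)[:2],.25],np.pi/2+c[2])
E
```

```text
shift cm [ -2.46 -63.22   0.21] spin -0.021 rows 16 theta 1.597
```

Call:
carry_out --moves '[{"jaw": 1, "x": -2.5, "y": -63.2, "z": 0, "spin": -0.02}, {"jaw": 1, "x": -2.5, "y": -63.2, "z": 0, "spin": -0.02}, {"jaw": 1, "x": -2.5, "y": -63.2, "z": 0, "spin": -0.02}, {"jaw": 1, "x": -2.5, "y": -63.2, "z": 0, "spin": -0.02}, {"jaw": 1, "x": -2.5, "y": -63.2, "z": 0, "spin": -0.02}, {"jaw": 1, "x": -2.5, "y": -63.2, "z": 0, "spin": -0.02}, {"jaw": 1, "x": -2.5, "y": -63.2, "z": 0, "spin": -0.02}, {"jaw": 1, "x": -2.5, "y": -63.2, "z": 0, "spin": -0.02}, {"jaw": 1, "x": -2.5, "y": -63.2, "z": 0, "spin": -0.02}, {"jaw": 1, "x": -2.5, "y": -63.2, "z": 0, "spin": -0.02}]'

```text
clock: 10.33
position: [0.5606, -0.064, 0.2483]
eef_rot: [-0.003, -0.023, 1.0, 0.001]
force: [1.4, -0.8, -4.2]
grip_width: 0.0131
```

```bash
python3 - <<'E'
from h import *
c=(.5166,-.2317,.047)
plan([*cr(c,.058,-.049,0)[:2],.25],np.pi/2+c[2]); print(state()['position'],state()['grip_width'])
E
```

```text
shift cm [ -0.64 -21.45  -0.21] spin -0.001 rows 6 theta 1.617
[ 0.56057743 -0.06397883  0.24828654] 0.013147266048102034
```

Call:
carry_out --moves '[{"jaw": 1, "x": -0.6, "y": -21.4, "z": -0.5, "spin": 0}, {"jaw": 1, "x": -0.6, "y": -21.4, "z": -0.5, "spin": 0}, {"jaw": 1, "x": -0.6, "y": -21.4, "z": -0.5, "spin": 0}, {"jaw": 1, "x": -0.6, "y": -21.4, "z": -0.5, "spin": 0}, {"jaw": 1, "x": -0.6, "y": -21.4, "z": -0.5, "spin": 0}, {"jaw": 1, "x": -0.6, "y": -21.4, "z": -0.5, "spin": 0}, {"jaw": 1, "x": -0.6, "y": -21.4, "z": -0.5, "spin": 0}, {"jaw": 1, "x": -0.6, "y": -21.4, "z": -0.5, "spin": 0}, {"jaw": 1, "x": -0.6, "y": -21.4, "z": -0.5, "spin": 0}]'

```text
clock: 11.08
position: [0.5778, -0.2739, 0.2545]
eef_rot: [-0.002, -0.024, 1.0, 0.002]
force: [0.3, 0.3, -3.5]
grip_width: 0.0129
```

```bash
python3 - <<'E'
from h import *
c=(.5166,-.2317,.047)
w=shot('wrist','w14.png');s=shot('side','s14.png');t=shot('top','t14.png')
plan([*cr(c,.058,-.049,0)[:2],.09],np.pi/2+c[2]); print(state()['position'],state()['grip_width'])
im=w['frame'][:,:,::-1].copy()
for z in (.005,.06):
    P=[cr(c,sx*.125,sy*.087,z) for sx,sy in((-1,-1),(-1,1),(1,1),(1,-1))]
    cv2.polylines(im,[w2p(w,P).astype(int)],True,(255,0,255),1)
cv2.imwrite('pics/w14a.png',im)
E
```

```text
shift cm [ 0.19 -0.4  16.62] spin 0.001 rows 4 theta 1.619
[ 0.57873154 -0.2740346   0.25625118] 0.013352922296562228
```

View pics/w14a.png

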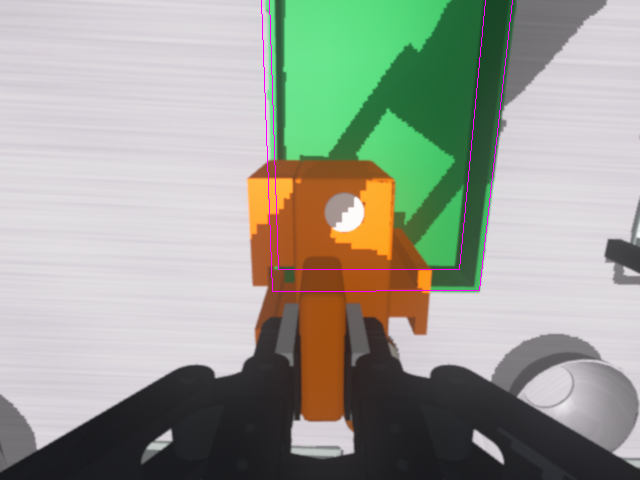

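View pics/s14.png

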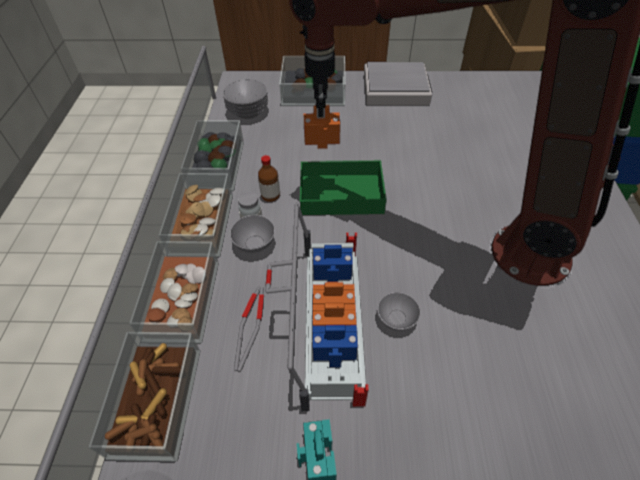

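```bash
python3 - <<'E'
from h import *
s=snapshot('side'); c=crate_fit([s]); t=snapshot('top'); crate_fit([t])
plan([*cr(c,.058,-.049,0)[:2],.09],np.pi/2+c[2]); print(state()['position'],state()['grip_width'])
E
```

```text
crate [ 0.5181 -0.2324  0.0119] rms 0.88 16
crate [ 0.5396 -0.1682 -0.63  ] rms 5.19 14
shift cm [ 0.26 -0.6  16.69] spin 0.036 rows 5 theta 1.619
[ 0.57895533 -0.27458772  0.25685882] 0.012911448708390848
```

```bash
python3 - <<'E'
from h import *
c=(.5174,-.2320,.03)
plan([*cr(c,.056,-.047,0)[:2],.0895],np.pi/2+c[2]); print(state()['position'],state()['grip_width'])
E
```

```text
shift cm [ 0.43 -0.25 16.74] spin 0.018 rows 5 theta 1.619
[ 0.57895533 -0.27458772  0.25685882] 0.012911448708390848
```

Call:
carry_out --moves '[{"jaw": 1, "x": 0.4, "y": -0.25, "z": 2, "spin": 0.02}, {"jaw": 1, "x": 0.4, "y": -0.25, "z": 5, "spin": 0.02}, {"jaw": 1, "x": 0.4, "y": -0.25, "z": 7.5, "spin": 0.02}, {"jaw": 1, "x": 0.4, "y": -0.25, "z": 9, "spin": 0.02}, {"jaw": 1, "x": 0.4, "y": -0.25, "z": 9, "spin": 0.02}, {"jaw": 1, "x": 0.4, "y": -0.25, "z": 9, "spin": 0.02}]'

```text
clock: 11.83
position: [0.5743, -0.2777, 0.1659]
eef_rot: [-0.001, -0.013, 1.0, 0.001]
force: [0.2, 0.2, -2.1]
grip_width: 0.0129
```

```bash
python3 - <<'E'
from h import *
c=(.5174,-.2320,.03)
w=shot('wrist','w15.png');s=shot('side','s15.png')
plan([*cr(c,.056,-.047,0)[:2],.0895],np.pi/2+c[2]); print(state()['position'],state()['grip_width'],state()['force'])
cv2.imwrite('pics/s15a.png',cv2.resize(s['frame'][60:260,220:440,::-1],None,fx=3,fy=3,interpolation=cv2.INTER_CUBIC))
E
```

```text
shift cm [0.17 0.2  7.95] spin -0.003 rows 2 theta 1.598
[ 0.5763007  -0.27911379  0.16898965] 0.012931220536241999 [-0.16687658 -0.18986035 -3.45146047]
```

View pics/w15.png

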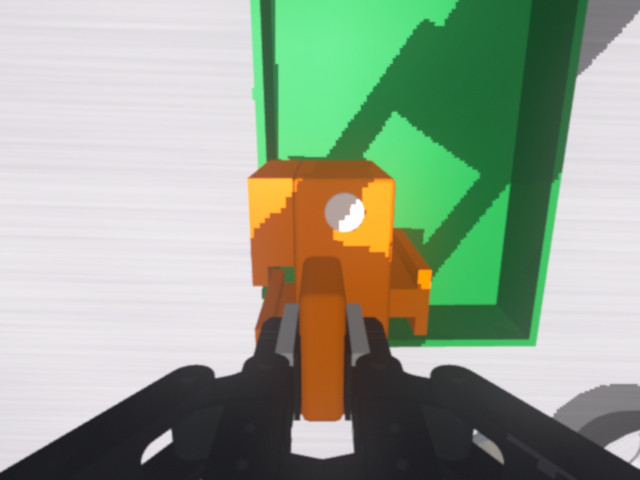

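View pics/s15a.png

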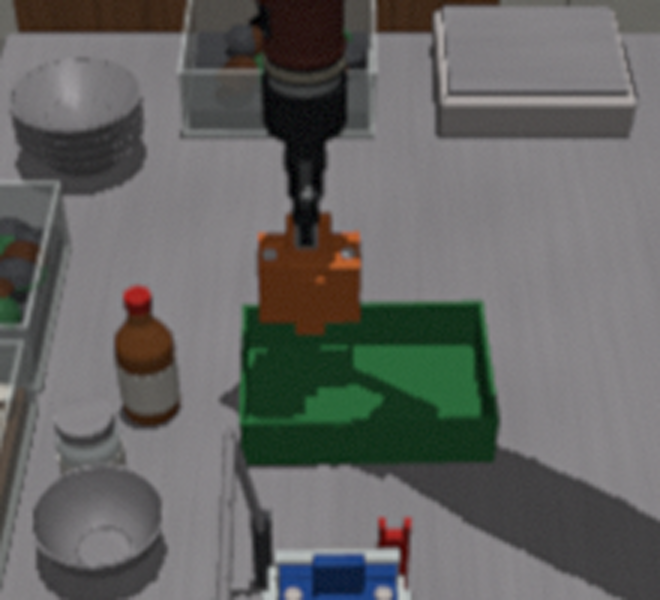

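```bash
python3 - <<'E'
from h import *
w=snapshot('wrist'); print(p2w(w,[[251,0],[258,150],[586,10],[536,345],[395,347]],.06).round(4))
c=(.5174,-.2320,.03)
print([cr(c,sx*.125,sy*.087,.06).round(4) for sx,sy in((-1,-1),(-1,1),(1,1),(1,-1))])
E
```

```text
[[ 0.4464 -0.3204  0.06  ]
 [ 0.5223 -0.318   0.06  ]
 [ 0.4465 -0.1462  0.06  ]
 [ 0.6419 -0.1389  0.06  ]
 [ 0.6459 -0.2306  0.06  ]]
[array([ 0.3951, -0.3227,  0.06  ]), array([ 0.3898, -0.1488,  0.06  ]), array([ 0.6397, -0.1413,  0.06  ]), array([ 0.645 , -0.3152,  0.06  ])]
```

```bash
python3 - <<'E'
from h import *
c=(.519,-.2310,.034)
plan([*cr(c,.056,-.047,0)[:2],.0885],np.pi/2+c[2]); print(state()['position'])
E
```

```text
shift cm [0.02 0.35 8.1 ] spin -0.007 rows 2 theta 1.597
[ 0.57656737 -0.2793968   0.16950743]
```

Call:
carry_out --moves '[{"jaw": 1, "x": 0, "y": 0.35, "z": 2, "spin": 0}, {"jaw": 1, "x": 0, "y": 0.35, "z": 4, "spin": 0}, {"jaw": 1, "x": 0, "y": 0.35, "z": 6, "spin": 0}, {"jaw": 1, "x": 0, "y": 0.35, "z": 7, "spin": 0}, {"jaw": 1, "x": 0, "y": 0.35, "z": 7.6, "spin": 0}, {"jaw": 1, "x": 0, "y": 0.35, "z": 7.6, "spin": 0}, {"jaw": 1, "x": 0, "y": 0.35, "z": 7.6, "spin": 0}]'

```text
clock: 12.57
position: [0.5757, -0.2757, 0.092]
eef_rot: [0.001, -0.013, 1.0, -0.001]
force: [-0.8, 0.5, -3.7]
grip_width: 0.0128
```

```bash
python3 - <<'E'
from h import *
w=shot('wrist','w16.png'); print(state()['position'],state()['force'],state()['qvel'].round(3))
E
```

```text
[ 0.57609175 -0.27597945  0.09260176] [-0.04981761  0.86761052 -3.0714434 ] [-0.    -0.008 -0.005  0.    -0.003  0.   ]
```

View pics/w16.png

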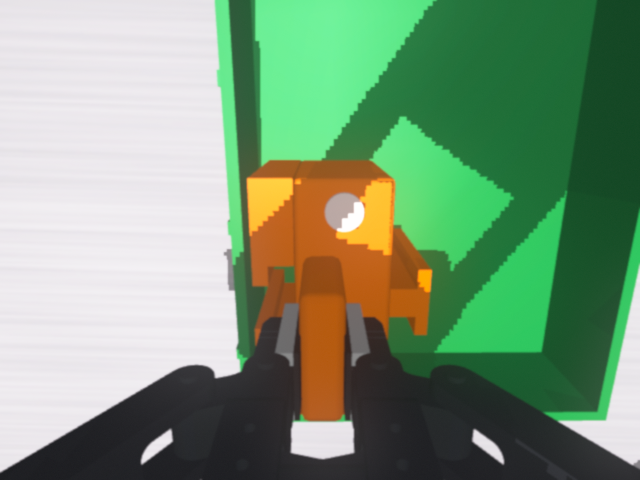

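Call:
carry_out --moves '[{"jaw": 1, "x": 0, "y": 0, "z": 0.3, "spin": 0}, {"jaw": 1, "x": 0, "y": 0, "z": 0.5, "spin": 0}, {"jaw": 1, "x": 0, "y": 0, "z": 0.5, "spin": 0}]'

```text
clock: 12.87
position: [0.5751, -0.2754, 0.0863]
eef_rot: [0.0, -0.013, 1.0, -0.0]
force: [0.9, -0.8, -2.9]
grip_width: 0.0125
```

Call:
carry_out --moves '[{"jaw": 1, "x": 0, "y": 0, "z": 0.15, "spin": 0}, {"jaw": 1, "x": 0, "y": 0, "z": 0.15, "spin": 0}, {"jaw": 3, "x": 0, "y": 0, "z": 0.15, "spin": 0}, {"jaw": 3, "x": 0, "y": 0, "z": 0.15, "spin": 0}, {"jaw": 3, "x": 0, "y": 0, "z": 0.15, "spin": 0}, {"jaw": 3, "x": 0, "y": 0, "z": -2, "spin": 0}, {"jaw": 3, "x": 0, "y": 0, "z": -6, "spin": 0}, {"jaw": 3, "x": 0, "y": 0, "z": -10, "spin": 0}, {"jaw": 3, "x": 0, "y": 0, "z": -13, "spin": 0}]'

```text
clock: 13.62
position: [0.5758, -0.2757, 0.219]
eef_rot: [0.001, -0.013, 1.0, -0.001]
force: [0.7, -1.1, -0.4]
grip_width: 0.0298
```

```bash
python3 - <<'E'
from h import *
s=shot('side','s17.png'); w=shot('wrist','w17.png')
cv2.imwrite('pics/s17a.png',cv2.resize(s['frame'][60:420,220:440,::-1],None,fx=1.66,fy=1.66,interpolation=cv2.INTER_CUBIC))
print(state()['position']); plan([*rack(0,.028,0)[:2],.2],np.pi/2+RY)
E
```

```text
[ 0.57927347 -0.27777802  0.22462304]
shift cm [ 2.66 51.91  1.99] spin -0.0 rows 13 theta 1.597
```

View pics/s17a.png

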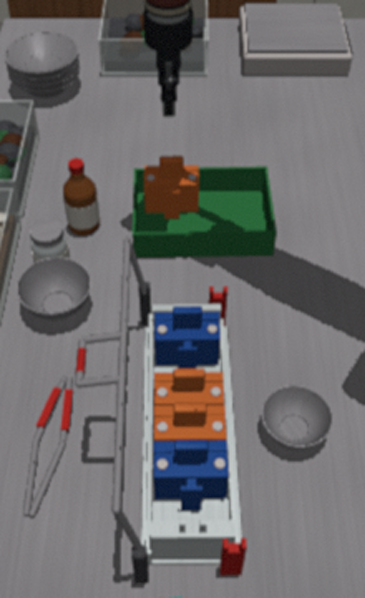

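View pics/w17.png

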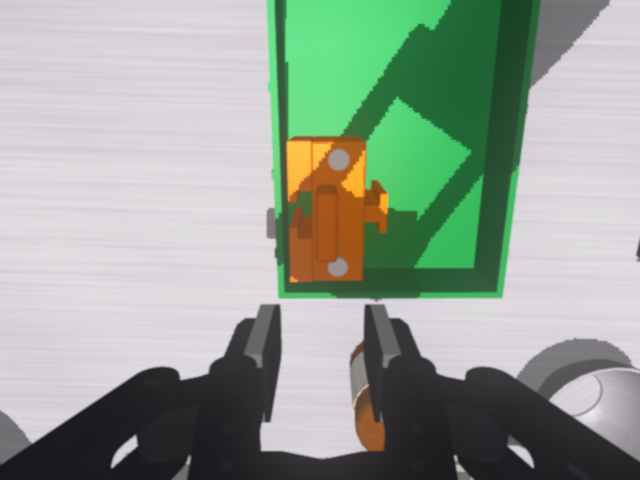

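```bash
python3 - <<'E'
from h import *
plan([*rack(0,-.028,0)[:2],.2],np.pi/2+RY)
E
```

```text
shift cm [ 2.66 46.31  2.03] spin -0.0 rows 12 theta 1.597
```

Call:
carry_out --moves '[{"jaw": 4, "x": 2.7, "y": 46.3, "z": 1.5, "spin": 0}, {"jaw": 4, "x": 2.7, "y": 46.3, "z": 1.5, "spin": 0}, {"jaw": 4, "x": 2.7, "y": 46.3, "z": 1.5, "spin": 0}, {"jaw": 4, "x": 2.7, "y": 46.3, "z": 1.5, "spin": 0}, {"jaw": 4, "x": 2.7, "y": 46.3, "z": 1.5, "spin": 0}, {"jaw": 4, "x": 2.7, "y": 46.3, "z": 1.5, "spin": 0}, {"jaw": 4, "x": 2.7, "y": 46.3, "z": 1.5, "spin": 0}, {"jaw": 4, "x": 2.7, "y": 46.3, "z": 1.5, "spin": 0}, {"jaw": 4, "x": 2.7, "y": 46.3, "z": 1.5, "spin": 0}, {"jaw": 4, "x": 2.7, "y": 46.3, "z": 1.5, "spin": 0}]'

```text
clock: 14.55
position: [0.5389, 0.1418, 0.2017]
eef_rot: [-0.0, -0.013, 1.0, 0.0]
force: [0.9, -1.1, -1.0]
grip_width: 0.0401
```

```bash
python3 - <<'E'
from h import *
plan([*rack(0,-.028,0)[:2],.15],np.pi/2+RY)
E
```

```text
shift cm [-0.29  4.25  5.17] spin -0.0 rows 2 theta 1.597
```

Call:
carry_out --moves '[{"jaw": 4, "x": -0.2, "y": 4.2, "z": 0, "spin": 0}, {"jaw": 4, "x": -0.2, "y": 4.2, "z": 2.5, "spin": 0}, {"jaw": 4, "x": -0.2, "y": 4.2, "z": 5.2, "spin": 0}, {"jaw": 4, "x": -0.2, "y": 4.2, "z": 5.2, "spin": 0}, {"jaw": 4, "x": -0.2, "y": 4.2, "z": 5.2, "spin": 0}, {"jaw": 4, "x": -0.2, "y": 4.2, "z": 5.2, "spin": 0}]'

```text
clock: 15.05
position: [0.541, 0.1816, 0.1508]
eef_rot: [0.0, -0.013, 1.0, 0.0]
force: [0.4, 0.2, -0.1]
grip_width: 0.0399
```

```bash
python3 - <<'E'
from h import *
w=shot('wrist','w18.png')
print(state()['position'])
plan([*rack(0,-.028,0)[:2],.085],np.pi/2+RY)
E
```

```text
[0.54177696 0.18152866 0.15177687]
shift cm [0.11 0.28 6.68] spin -0.001 rows 2 theta 1.596
```

View pics/w18.png

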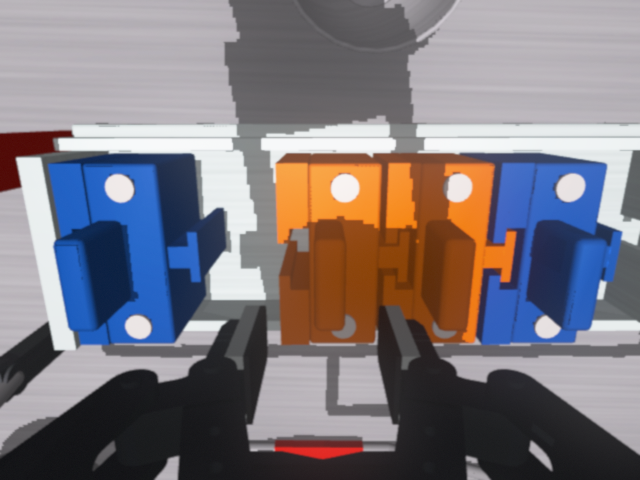

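```bash
python3 - <<'E'
from h import *
w=snapshot('wrist'); print(p2w(w,[[330,275]],.118),rack(0,-.028,0))
cv2.imwrite('pics/w18a.png',cv2.resize(w['frame'][130:360,260:500,::-1],None,fx=2.5,fy=2.5,interpolation=cv2.INTER_CUBIC))
E
```

```text
[[0.53436725 0.18401711 0.118     ]] [0.54073911 0.18430976 0.        ]
```

View pics/w18a.png

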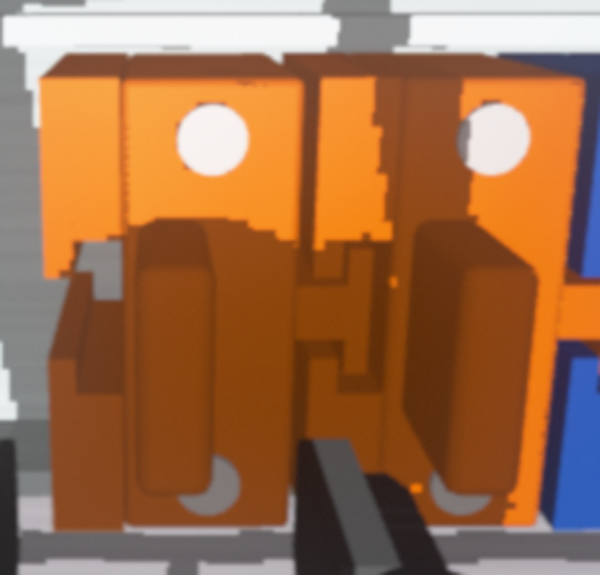

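Call:
carry_out --moves '[{"jaw": 4, "x": 0.2, "y": 0.25, "z": 2, "spin": 0}, {"jaw": 4, "x": 0.2, "y": 0.25, "z": 4, "spin": 0}, {"jaw": 4, "x": 0.2, "y": 0.25, "z": 6, "spin": 0}, {"jaw": 4, "x": 0.2, "y": 0.25, "z": 6.6, "spin": 0}, {"jaw": 4, "x": 0.2, "y": 0.25, "z": 6.6, "spin": 0}, {"jaw": 1, "x": 0.2, "y": 0.25, "z": 6.6, "spin": 0}, {"jaw": 1, "x": 0.2, "y": 0.25, "z": 6.6, "spin": 0}, {"jaw": 1, "x": 0.2, "y": 0.25, "z": 6.6, "spin": 0}, {"jaw": 1, "x": 0.2, "y": 0.25, "z": 6.6, "spin": 0}, {"jaw": 1, "x": 0.2, "y": 0.25, "z": 6.6, "spin": 0}]'

```text
clock: 15.98
position: [0.5404, 0.1848, 0.0865]
eef_rot: [0.002, -0.013, 1.0, 0.0]
force: [-0.1, 0.8, 5.8]
grip_width: 0.0131
```

Call:
carry_out --moves '[{"jaw": 1, "x": 0, "y": 0, "z": -0.5, "spin": 0}, {"jaw": 1, "x": 0, "y": 0, "z": -1.5, "spin": 0}, {"jaw": 1, "x": 0, "y": 0, "z": -2.5, "spin": 0}, {"jaw": 1, "x": 0, "y": 0, "z": -3.5, "spin": 0}, {"jaw": 1, "x": 0, "y": 0, "z": -3.5, "spin": 0}]'

```text
clock: 16.4
position: [0.5397, 0.1846, 0.1221]
eef_rot: [0.002, -0.013, 1.0, 0.0]
force: [0.2, 0.5, -2.8]
grip_width: 0.0131
```

```bash
python3 - <<'E'
from h import *
s=shot('side','s19.png');t=shot('top','t19.png'); print(state()['position'],state()['force'],state()['grip_width'])
cv2.imwrite('pics/s19a.png',cv2.resize(s['frame'][200:420,240:440,::-1],None,fx=2.5,fy=2.5,interpolation=cv2.INTER_CUBIC))
E
```

```text
[0.53854412 0.18432228 0.12006653] [ 0.38665234 -0.29311283 -4.24746774] 0.013393901490712429
```

View pics/s19a.png

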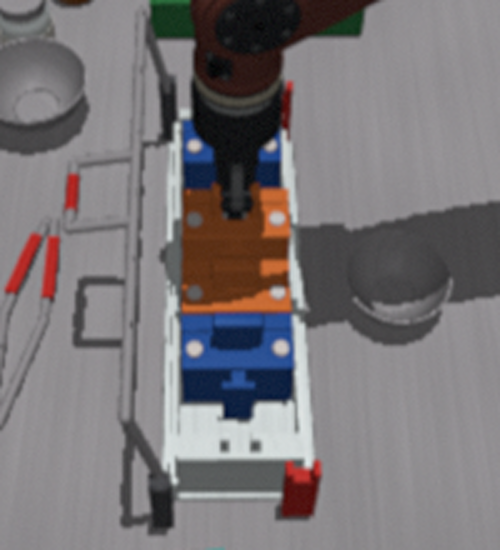

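Call:
carry_out --moves '[{"jaw": 1, "x": 0, "y": 0, "z": -1, "spin": 0}, {"jaw": 1, "x": 0, "y": 0, "z": -2, "spin": 0}, {"jaw": 1, "x": 0, "y": 0, "z": -3.5, "spin": 0}, {"jaw": 1, "x": 0, "y": 0, "z": -5, "spin": 0}, {"jaw": 1, "x": 0, "y": 0, "z": -8, "spin": 0}, {"jaw": 1, "x": 0, "y": 0, "z": -11, "spin": 0}, {"jaw": 1, "x": 0, "y": 0, "z": -13, "spin": 0}, {"jaw": 1, "x": 0, "y": 0, "z": -13, "spin": 0}]'

```text
clock: 17.17
position: [0.5421, 0.1851, 0.2566]
eef_rot: [0.006, -0.013, 1.0, 0.001]
force: [1.1, 0.1, -2.5]
grip_width: 0.0133
```

```bash
python3 - <<'E'
from h import *
t=shot('top','t20.png'); print(state()['position'],state()['force'],state()['grip_width'])
c=crate_fit([t]); c=(.519,-.2310,.034)
plan([*cr(c,-.058,-.047,0)[:2],.24],np.pi/2+c[2])
E
```

```text
[0.54063409 0.18477008 0.25339373] [ 0.39107681  0.16548679 -3.98611655] 0.013368756661778962
crate [ 0.5179 -0.2313  0.0281] rms 0.73 14
shift cm [  9.03 -46.25   1.21] spin -0.008 rows 12 theta 1.597
```

View pics/t20.png

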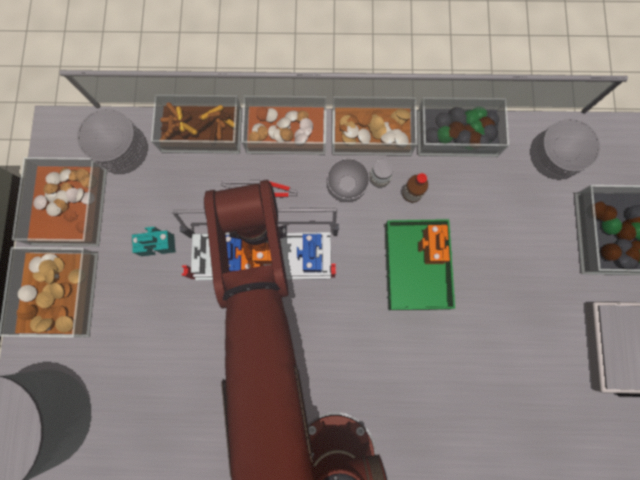

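Call:
carry_out --moves '[{"jaw": 1, "x": 9, "y": -46.2, "z": 0.5, "spin": -0.01}, {"jaw": 1, "x": 9, "y": -46.2, "z": 0.5, "spin": -0.01}, {"jaw": 1, "x": 9, "y": -46.2, "z": 0.5, "spin": -0.01}, {"jaw": 1, "x": 9, "y": -46.2, "z": 0.5, "spin": -0.01}, {"jaw": 1, "x": 9, "y": -46.2, "z": 0.5, "spin": -0.01}, {"jaw": 1, "x": 9, "y": -46.2, "z": 0.5, "spin": -0.01}, {"jaw": 1, "x": 9, "y": -46.2, "z": 0.5, "spin": -0.01}, {"jaw": 1, "x": 9, "y": -46.2, "z": 0.5, "spin": -0.01}, {"jaw": 1, "x": 9, "y": -46.2, "z": 0.5, "spin": -0.01}, {"jaw": 1, "x": 9, "y": -46.2, "z": 0.5, "spin": -0.01}]'

```text
clock: 18.05
position: [0.4674, -0.2276, 0.2423]
eef_rot: [-0.002, -0.018, 1.0, 0.001]
force: [1.6, 0.2, -3.4]
grip_width: 0.0131
```

```bash
python3 - <<'E'
from h import *
c=(.519,-.2310,.034); print(state()['grip_width'])
plan([*cr(c,-.058,-.047,0)[:2],.2],np.pi/2+c[2])
E
```

```text
0.013132092973775746
shift cm [ 0.65 -5.23  4.22] spin 0.002 rows 2 theta 1.607
```

Call:
carry_out --moves '[{"jaw": 1, "x": 0.6, "y": -5.2, "z": 0, "spin": 0}, {"jaw": 1, "x": 0.6, "y": -5.2, "z": 2, "spin": 0}, {"jaw": 1, "x": 0.6, "y": -5.2, "z": 4, "spin": 0}, {"jaw": 1, "x": 0.6, "y": -5.2, "z": 6, "spin": 0}, {"jaw": 1, "x": 0.6, "y": -5.2, "z": 7, "spin": 0}, {"jaw": 1, "x": 0.6, "y": -5.2, "z": 7, "spin": 0}, {"jaw": 1, "x": 0.6, "y": -5.2, "z": 7, "spin": 0}]'

```text
clock: 18.63
position: [0.4644, -0.2778, 0.1732]
eef_rot: [-0.002, -0.018, 1.0, 0.001]
force: [0.2, 0.4, -3.7]
grip_width: 0.0131
```

```bash
python3 - <<'E'
from h import *
c=(.519,-.2310,.034); print(state()['grip_width'],state()['position'])
w=shot('wrist','w21.png'); s=shot('side','s21.png')
plan([*cr(c,-.058,-.047,0)[:2],.0885],np.pi/2+c[2])
im=w['frame'][:,:,::-1].copy()
for z in (.06,):
    P=[cr(c,sx*.125,sy*.087,z) for sx,sy in((-1,-1),(-1,1),(1,1),(1,-1))]
    cv2.polylines(im,[w2p(w,P).astype(int)],True,(255,0,255),1)
cv2.imwrite('pics/w21a.png',im)
cv2.imwrite('pics/s21a.png',cv2.resize(s['frame'][60:260,220:440,::-1],None,fx=3,fy=3,interpolation=cv2.INTER_CUBIC))
E
```

```text
0.013090068782395598 [ 0.46444899 -0.2777554   0.17318607]
shift cm [ 0.37 -0.07  8.74] spin 0.003 rows 3 theta 1.608
```

View pics/w21a.png

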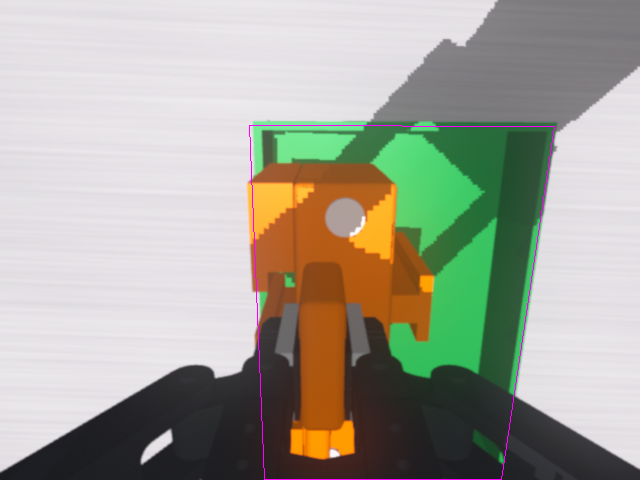

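View pics/s21a.png

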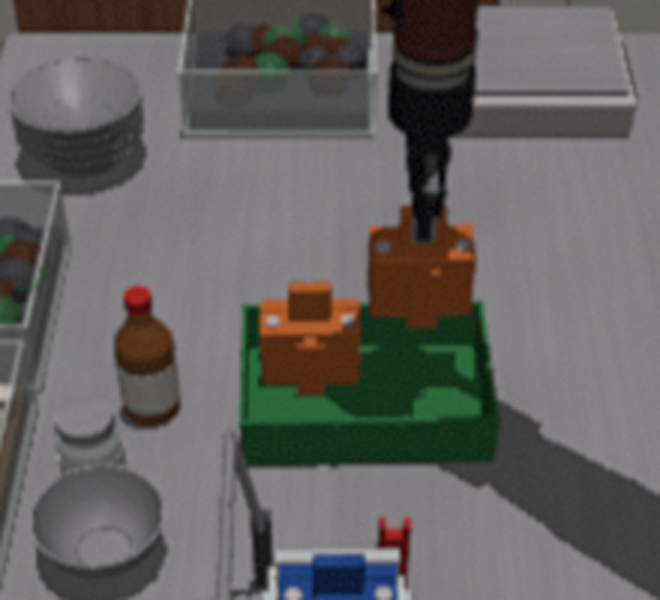

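Call:
carry_out --moves '[{"jaw": 1, "x": 0.5, "y": -0.05, "z": 1, "spin": 0}, {"jaw": 1, "x": 0.5, "y": -0.05, "z": 3, "spin": 0}, {"jaw": 1, "x": 0.5, "y": -0.05, "z": 5, "spin": 0}, {"jaw": 1, "x": 0.5, "y": -0.05, "z": 7, "spin": 0}, {"jaw": 1, "x": 0.5, "y": -0.05, "z": 8, "spin": 0}, {"jaw": 1, "x": 0.5, "y": -0.05, "z": 8.6, "spin": 0}, {"jaw": 1, "x": 0.5, "y": -0.05, "z": 8.8, "spin": 0}, {"jaw": 1, "x": 0.5, "y": -0.05, "z": 8.8, "spin": 0}]'

```text
clock: 19.4
position: [0.4609, -0.2798, 0.0873]
eef_rot: [0.0, -0.018, 1.0, -0.0]
force: [-0.5, -0.4, -2.7]
grip_width: 0.013
```

Call:
carry_out --moves '[{"jaw": 1, "x": 0, "y": 0, "z": 0.2, "spin": 0}, {"jaw": 1, "x": 0, "y": 0, "z": 0.3, "spin": 0}, {"jaw": 1, "x": 0, "y": 0, "z": 0.3, "spin": 0}]'

```text
clock: 19.65
position: [0.4611, -0.2799, 0.0847]
eef_rot: [0.001, -0.018, 1.0, -0.001]
force: [-0.2, 0.1, -4.0]
grip_width: 0.0136
```

Call:
carry_out --moves '[{"jaw": 1, "x": 0, "y": 0, "z": 0.1, "spin": 0}, {"jaw": 1, "x": 0, "y": 0, "z": 0.1, "spin": 0}, {"jaw": 3, "x": 0, "y": 0, "z": 0.1, "spin": 0}, {"jaw": 3, "x": 0, "y": 0, "z": 0.1, "spin": 0}, {"jaw": 3, "x": 0, "y": 0, "z": 0.1, "spin": 0}, {"jaw": 3, "x": 0, "y": 0, "z": -2, "spin": 0}, {"jaw": 3, "x": 0, "y": 0, "z": -6, "spin": 0}, {"jaw": 3, "x": 0, "y": 0, "z": -10, "spin": 0}, {"jaw": 3, "x": 0, "y": 0, "z": -13, "spin": 0}]'

```text
clock: 20.4
position: [0.4614, -0.2802, 0.2175]
eef_rot: [0.001, -0.018, 1.0, -0.001]
force: [1.3, -0.6, 0.7]
grip_width: 0.0298
```

```bash
python3 - <<'E'
from h import *
s=shot('side','s22.png')
cv2.imwrite('pics/s22a.png',cv2.resize(s['frame'][60:420,220:440,::-1],None,fx=1.66,fy=1.66,interpolation=cv2.INTER_CUBIC))
print(state()['position']); plan([*rack(0,.028,0)[:2],.21],np.pi/2+RY)
E
```

```text
[ 0.46476021 -0.28275604  0.22471125]
shift cm [-9.34 52.01  1.05] spin 0.01 rows 13 theta 1.607
```

View pics/s22a.png

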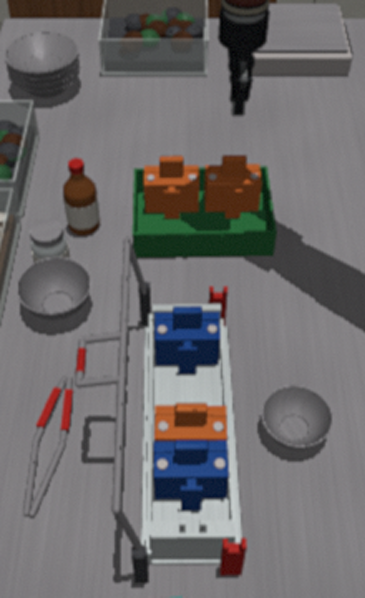

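Call:
carry_out --moves '[{"jaw": 4, "x": -9.3, "y": 52, "z": 0.5, "spin": 0.01}, {"jaw": 4, "x": -9.3, "y": 52, "z": 0.5, "spin": 0.01}, {"jaw": 4, "x": -9.3, "y": 52, "z": 0.5, "spin": 0.01}, {"jaw": 4, "x": -9.3, "y": 52, "z": 0.5, "spin": 0.01}, {"jaw": 4, "x": -9.3, "y": 52, "z": 0.5, "spin": 0.01}, {"jaw": 4, "x": -9.3, "y": 52, "z": 0.5, "spin": 0.01}, {"jaw": 4, "x": -9.3, "y": 52, "z": 0.5, "spin": 0.01}, {"jaw": 4, "x": -9.3, "y": 52, "z": 0.5, "spin": 0.01}, {"jaw": 4, "x": -9.3, "y": 52, "z": 0.5, "spin": 0.01}, {"jaw": 4, "x": -9.3, "y": 52, "z": 0.5, "spin": 0.01}]'

```text
clock: 21.28
position: [0.5191, 0.1352, 0.2104]
eef_rot: [0.001, -0.013, 1.0, 0.0]
force: [-0.6, 0.3, -0.3]
grip_width: 0.04
```

```bash
python3 - <<'E'
from h import *
plan([*rack(0,.028,0)[:2],.15],np.pi/2+RY)
E
```

```text
shift cm [-2.28 10.45  6.04] spin -0.0 rows 3 theta 1.597
```

Call:
carry_out --moves '[{"jaw": 4, "x": -2.2, "y": 10.4, "z": 0, "spin": 0}, {"jaw": 4, "x": -2.2, "y": 10.4, "z": 0, "spin": 0}, {"jaw": 4, "x": -2.2, "y": 10.4, "z": 2, "spin": 0}, {"jaw": 4, "x": -2.2, "y": 10.4, "z": 4, "spin": 0}, {"jaw": 4, "x": -2.2, "y": 10.4, "z": 6, "spin": 0}, {"jaw": 4, "x": -2.2, "y": 10.4, "z": 6, "spin": 0}, {"jaw": 4, "x": -2.2, "y": 10.4, "z": 6, "spin": 0}, {"jaw": 4, "x": -2.2, "y": 10.4, "z": 6, "spin": 0}]'

```text
clock: 21.95
position: [0.539, 0.2375, 0.151]
eef_rot: [0.001, -0.013, 1.0, 0.0]
force: [-0.0, 0.0, 0.5]
grip_width: 0.0402
```

```bash
python3 - <<'E'
from h import *
w=shot('wrist','w23.png')
print(state()['position'],w2p(w,rack(0,.028,.118)))
plan([*rack(0,.028,0)[:2],.085],np.pi/2+RY)
E
```

```text
[0.5394802  0.23757654 0.15172943] [[330.11481455 292.1703075 ]]
shift cm [0.03 0.27 6.67] spin -0.001 rows 2 theta 1.596
```

View pics/w23.png

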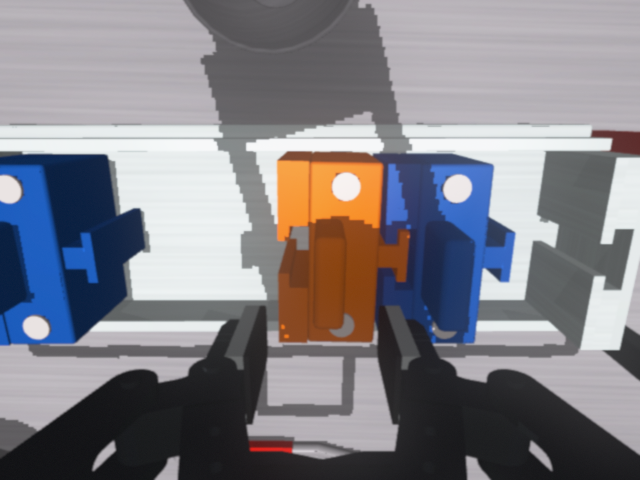

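Same picture as before: rib at col ~330, matching the prediction; go down and grip.

Call:
carry_out --moves '[{"jaw": 4, "x": 0.1, "y": 0.25, "z": 2, "spin": 0}, {"jaw": 4, "x": 0.1, "y": 0.25, "z": 4, "spin": 0}, {"jaw": 4, "x": 0.1, "y": 0.25, "z": 6, "spin": 0}, {"jaw": 4, "x": 0.1, "y": 0.25, "z": 6.6, "spin": 0}, {"jaw": 4, "x": 0.1, "y": 0.25, "z": 6.6, "spin": 0}, {"jaw": 1, "x": 0.1, "y": 0.25, "z": 6.6, "spin": 0}, {"jaw": 1, "x": 0.1, "y": 0.25, "z": 6.6, "spin": 0}, {"jaw": 1, "x": 0.1, "y": 0.25, "z": 6.6, "spin": 0}, {"jaw": 1, "x": 0.1, "y": 0.25, "z": 6.6, "spin": 0}, {"jaw": 1, "x": 0.1, "y": 0.25, "z": 6.6, "spin": 0}]'

```text
clock: 22.83
position: [0.539, 0.2406, 0.0862]
eef_rot: [0.002, -0.013, 1.0, 0.001]
force: [-0.2, 0.3, 6.4]
grip_width: 0.0132
```

Call:
carry_out --moves '[{"jaw": 1, "x": 0, "y": 0, "z": -0.5, "spin": 0}, {"jaw": 1, "x": 0, "y": 0, "z": -1.5, "spin": 0}, {"jaw": 1, "x": 0, "y": 0, "z": -2.2, "spin": 0}, {"jaw": 1, "x": 0, "y": 0, "z": -2.2, "spin": 0}, {"jaw": 1, "x": 0, "y": 0, "z": -2.2, "spin": 0}]'

```text
clock: 23.25
position: [0.5367, 0.24, 0.1063]
eef_rot: [-0.0, -0.013, 1.0, 0.0]
force: [1.0, -0.3, -2.2]
grip_width: 0.0131
```

```bash
python3 - <<'E'
from h import *
s=shot('side','s24.png'); print(state()['position'],state()['force'],state()['grip_width'])
cv2.imwrite('pics/s24a.png',cv2.resize(s['frame'][200:420,240:440,::-1],None,fx=2.5,fy=2.5,interpolation=cv2.INTER_CUBIC))
E
```

```text
[0.53692756 0.24002718 0.1060898 ] [ 1.19422675  0.44059338 -0.2953934 ] 0.013614728329262587
```

View pics/s24a.png

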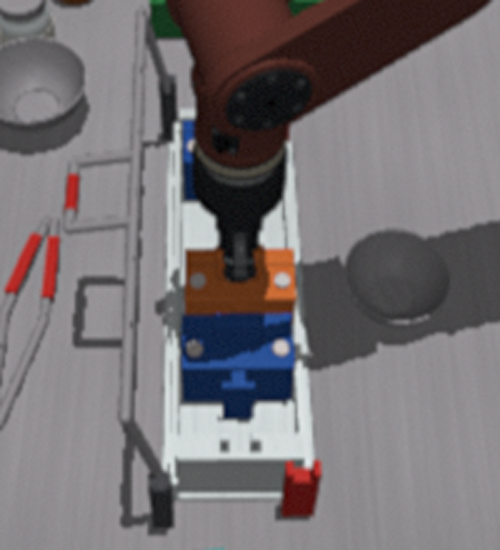

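Call:
carry_out --moves '[{"jaw": 1, "x": 0, "y": 0, "z": 0, "spin": 0}, {"jaw": 1, "x": 0, "y": 0, "z": -0.3, "spin": 0}, {"jaw": 1, "x": 0, "y": 0, "z": -0.3, "spin": 0}]'

```text
clock: 23.55
position: [0.5367, 0.2399, 0.1088]
eef_rot: [-0.001, -0.013, 1.0, -0.0]
force: [0.4, 0.1, -3.7]
grip_width: 0.0133
```

```bash
python3 - <<'E'
from h import *
s=shot('wrist','w25.png');print(state()['position'],state()['force'],state()['grip_width']); s=shot('side','s25.png'); print(state()['position'],state()['force'],state()['grip_width'])
cv2.imwrite('pics/s25a.png',cv2.resize(s['frame'][200:420,240:440,::-1],None,fx=2.5,fy=2.5,interpolation=cv2.INTER_CUBIC))
E
```

```text
[0.53658956 0.239884   0.1085975 ] [ 1.06348086  0.62136072 -3.69733123] 0.013626186077166548
[0.5366254  0.23990184 0.10853273] [ 0.90511491  0.01057465 -3.67645927] 0.013240085047812461
```

View pics/s25a.png

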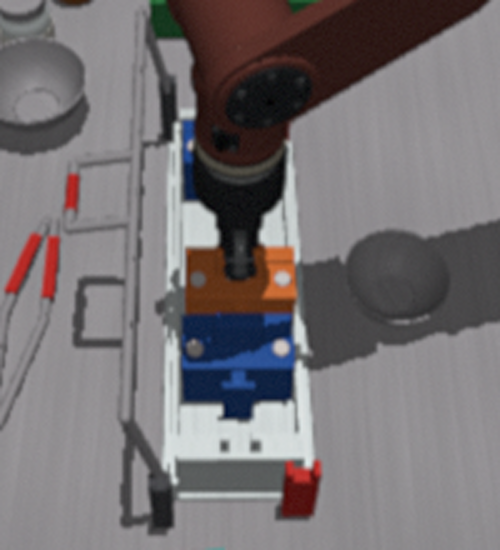

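View pics/w25.png

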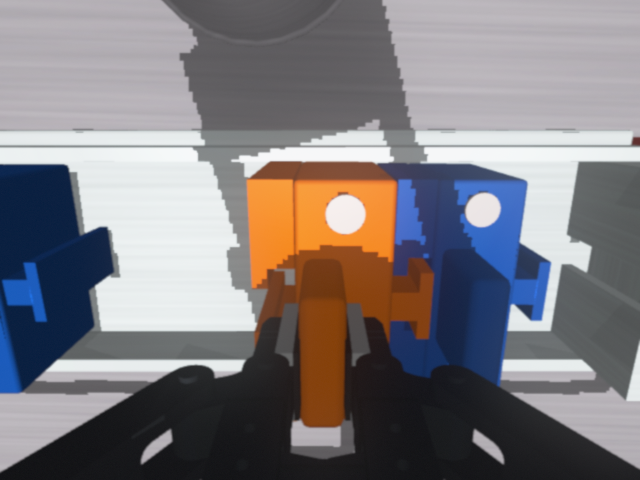

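Brick hangs (−3.7 N), blue is still seated. Continue up.

Call:
carry_out --moves '[{"jaw": 1, "x": 0, "y": 0, "z": -1, "spin": 0}, {"jaw": 1, "x": 0, "y": 0, "z": -2, "spin": 0}, {"jaw": 1, "x": 0, "y": 0, "z": -3, "spin": 0}, {"jaw": 1, "x": 0, "y": 0, "z": -4, "spin": 0}, {"jaw": 1, "x": 0, "y": 0, "z": -5.5, "spin": 0}, {"jaw": 1, "x": 0, "y": 0, "z": -8, "spin": 0}, {"jaw": 1, "x": 0, "y": 0, "z": -11, "spin": 0}, {"jaw": 1, "x": 0, "y": 0, "z": -14, "spin": 0}, {"jaw": 1, "x": 0, "y": 0, "z": -14, "spin": 0}]'

```text
clock: 24.4
position: [0.5416, 0.2415, 0.2588]
eef_rot: [0.008, -0.013, 1.0, 0.002]
force: [1.9, 0.4, -1.4]
grip_width: 0.0131
```

```bash
python3 - <<'E'
from h import *
t=shot('top','t26.png'); print(state()['position'],state()['force'],state()['grip_width'])
c=crate_fit([t]); 
plan([*cr(c,.05,.035,0)[:2],.24],np.pi/2+c[2])
E
```

```text
[0.54042783 0.24112546 0.25546716] [-0.7115904   0.71389891 -3.81896937] 0.013040503971533926
crate [ 0.5179 -0.2317  0.0316] rms 0.68 13
shift cm [ -1.47 -43.69   1.42] spin -0.005 rows 11 theta 1.597
```

View pics/t26.png

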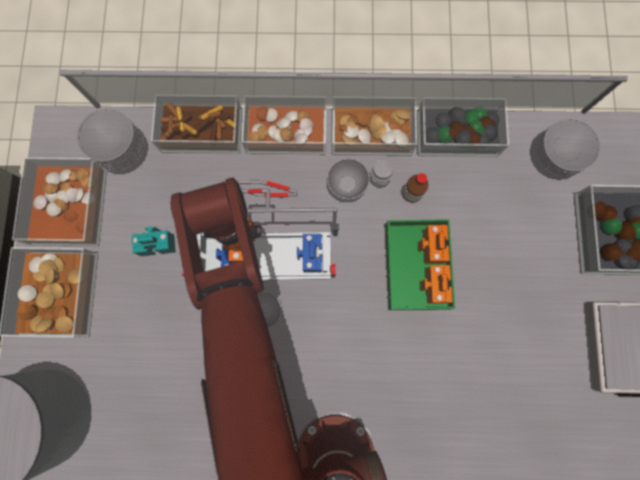

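```bash
python3 - <<'E'
from h import *
c=(.519,-.2310,.034)
plan([*cr(c,.0,.034,0)[:2],.24],np.pi/2+c[2])
E
```

```text
shift cm [  3.43 -43.74   1.36] spin -0.008 rows 11 theta 1.597
```

Call:
carry_out --moves '[{"jaw": 1, "x": 3.4, "y": -43.7, "z": 0.5, "spin": -0.01}, {"jaw": 1, "x": 3.4, "y": -43.7, "z": 0.5, "spin": -0.01}, {"jaw": 1, "x": 3.4, "y": -43.7, "z": 0.5, "spin": -0.01}, {"jaw": 1, "x": 3.4, "y": -43.7, "z": 0.5, "spin": -0.01}, {"jaw": 1, "x": 3.4, "y": -43.7, "z": 0.5, "spin": -0.01}, {"jaw": 1, "x": 3.4, "y": -43.7, "z": 0.5, "spin": -0.01}, {"jaw": 1, "x": 3.4, "y": -43.7, "z": 0.5, "spin": -0.01}, {"jaw": 1, "x": 3.4, "y": -43.7, "z": 0.5, "spin": -0.01}, {"jaw": 1, "x": 3.4, "y": -43.7, "z": 0.5, "spin": -0.01}, {"jaw": 1, "x": 3.4, "y": -43.7, "z": 0.5, "spin": -0.01}]'

```text
clock: 25.28
position: [0.514, -0.1774, 0.2424]
eef_rot: [-0.001, -0.018, 1.0, 0.001]
force: [1.0, 0.5, -4.2]
grip_width: 0.0131
```

```bash
python3 - <<'E'
from h import *
c=(.519,-.2310,.034); print(state()['grip_width'])
plan([*cr(c,-.0,.034,0)[:2],.21],np.pi/2+c[2])
E
```

```text
0.013126142504862751
shift cm [-0.32 -1.98  3.24] spin 0.002 rows 1 theta 1.607
```

Call:
carry_out --moves '[{"jaw": 1, "x": -0.3, "y": -1.9, "z": 1, "spin": 0}, {"jaw": 1, "x": -0.3, "y": -1.9, "z": 3, "spin": 0}, {"jaw": 1, "x": -0.3, "y": -1.9, "z": 3.2, "spin": 0}, {"jaw": 1, "x": -0.3, "y": -1.9, "z": 3.2, "spin": 0}, {"jaw": 1, "x": -0.3, "y": -1.9, "z": 3.2, "spin": 0}, {"jaw": 1, "x": -0.3, "y": -1.9, "z": 3.2, "spin": 0}]'

```text
clock: 25.78
position: [0.5198, -0.1941, 0.2128]
eef_rot: [0.0, -0.019, 1.0, -0.0]
force: [0.3, 0.6, -3.8]
grip_width: 0.0128
```

```bash
python3 - <<'E'
from h import *
c=(.519,-.2310,.034); print(state()['grip_width'],state()['position'])
w=shot('wrist','w27.png'); s=shot('side','s27.png')
plan([*cr(c,0,.034,0)[:2],.0885],np.pi/2+c[2])
im=w['frame'][:,:,::-1].copy()
for z in (.06,):
    P=[cr(c,sx*.125,sy*.087,z) for sx,sy in((-1,-1),(-1,1),(1,1),(1,-1))]
    cv2.polylines(im,[w2p(w,P).astype(int)],True,(255,0,255),1)
cv2.imwrite('pics/w27a.png',im)
cv2.imwrite('pics/s27a.png',cv2.resize(s['frame'][60:260,220:440,::-1],None,fx=3,fy=3,interpolation=cv2.INTER_CUBIC))
E
```

```text
0.012843384491218017 [ 0.5197812  -0.19412356  0.21278873]
shift cm [ 0.26 -0.24 12.49] spin 0.004 rows 3 theta 1.608
```

View pics/w27a.png

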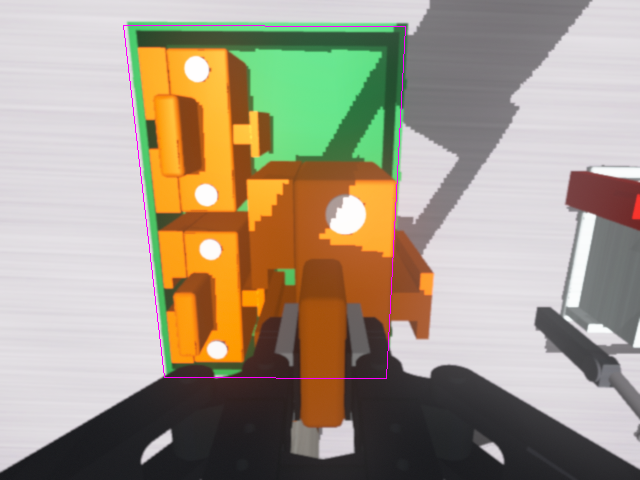

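View pics/s27a.png

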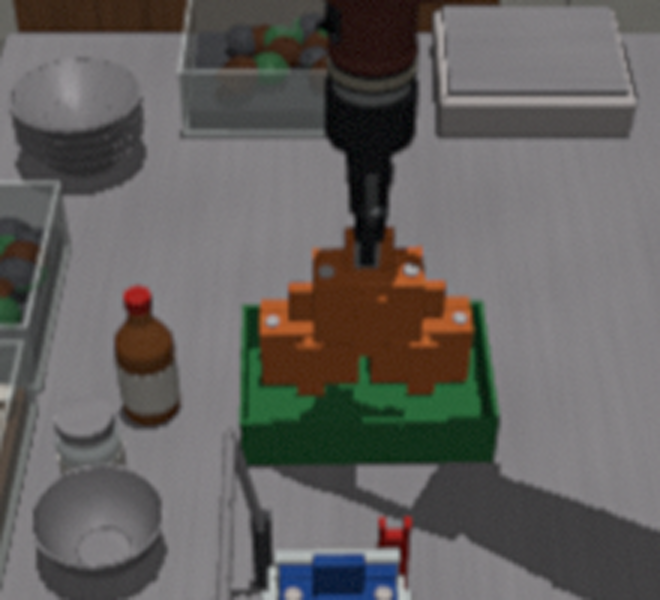

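```bash
python3 - <<'E'
from h import *
c=(.519,-.2310,.034)
w=snapshot('wrist'); P=p2w(w,[[265,135],[271,130],[264,300]],.075); 
a=c[2]; M=np.array([[np.cos(a),-np.sin(a)],[np.sin(a),np.cos(a)]]); print(((P[:,:2]-c[:2])@M).round(4))
plan([*cr(c,0,.035,0)[:2],.0885],np.pi/2+c[2])
E
```

```text
[[-0.0597 -0.0005]
 [-0.0628  0.0034]
 [ 0.0529 -0.0051]]
shift cm [ 0.26 -0.13 12.49] spin 0.004 rows 3 theta 1.608
```

Call:
carry_out --moves '[{"jaw": 1, "x": 0.25, "y": -0.15, "z": 1, "spin": 0}, {"jaw": 1, "x": 0.25, "y": -0.15, "z": 3, "spin": 0}, {"jaw": 1, "x": 0.25, "y": -0.15, "z": 5, "spin": 0}, {"jaw": 1, "x": 0.25, "y": -0.15, "z": 6, "spin": 0}, {"jaw": 1, "x": 0.25, "y": -0.15, "z": 6, "spin": 0}, {"jaw": 1, "x": 0.25, "y": -0.15, "z": 6, "spin": 0}]'

```text
clock: 26.43
position: [0.5164, -0.1962, 0.1514]
eef_rot: [-0.001, -0.018, 1.0, 0.0]
force: [0.3, -0.7, -3.2]
grip_width: 0.0131
```

```bash
python3 - <<'E'
from h import *
c=(.519,-.2310,.034)
w=shot('wrist','w28.png'); print(state()['position'],state()['force'])
plan([*cr(c,0,.035,0)[:2],.0855],np.pi/2+c[2])
E
```

```text
[ 0.51739645 -0.19671883  0.15273494] [ 1.19673135 -0.30724532 -3.2449239 ]
shift cm [-0.04  0.07  6.72] spin 0.002 rows 2 theta 1.607
```

View pics/w28.png

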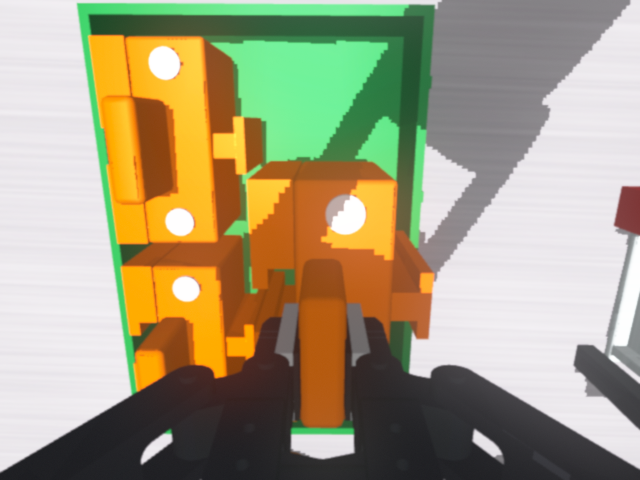

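Call:
carry_out --moves '[{"jaw": 1, "x": 0, "y": 0.05, "z": 1, "spin": 0}, {"jaw": 1, "x": 0, "y": 0.05, "z": 2, "spin": 0}, {"jaw": 1, "x": 0, "y": 0.05, "z": 3.5, "spin": 0}, {"jaw": 1, "x": 0, "y": 0.05, "z": 5, "spin": 0}, {"jaw": 1, "x": 0, "y": 0.05, "z": 6, "spin": 0}, {"jaw": 1, "x": 0, "y": 0.05, "z": 6.4, "spin": 0}, {"jaw": 1, "x": 0, "y": 0.05, "z": 6.4, "spin": 0}, {"jaw": 1, "x": 0, "y": 0.05, "z": 6.4, "spin": 0}]'

```text
clock: 27.15
position: [0.5172, -0.1962, 0.0883]
eef_rot: [0.0, -0.018, 1.0, -0.0]
force: [-0.3, -0.8, -2.9]
grip_width: 0.0133
```

```bash
python3 - <<'E'
from h import *
c=(.519,-.2310,.034)
w=shot('wrist','w29.png'); print(state()['position'],state()['force'])
E
```

```text
[ 0.51767239 -0.19638972  0.08891816] [ 0.15630531 -0.60178646 -2.04212778]
```

View pics/w29.png

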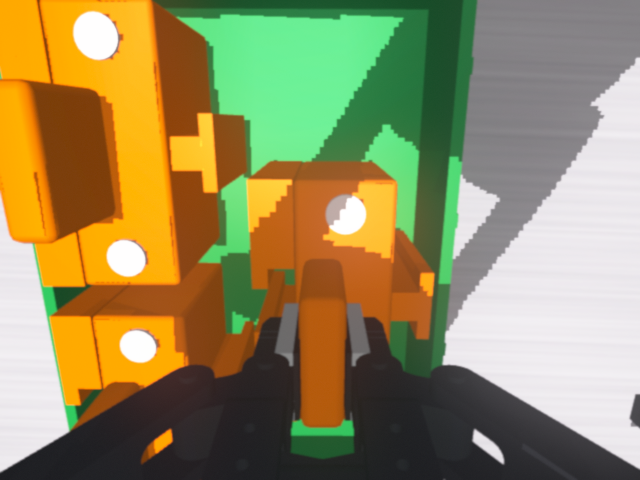

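Call:
carry_out --moves '[{"jaw": 1, "x": 0, "y": 0, "z": 0.3, "spin": 0}, {"jaw": 1, "x": 0, "y": 0, "z": 0.4, "spin": 0}, {"jaw": 1, "x": 0, "y": 0, "z": 0.4, "spin": 0}, {"jaw": 3, "x": 0, "y": 0, "z": 0.4, "spin": 0}, {"jaw": 3, "x": 0, "y": 0, "z": 0.4, "spin": 0}, {"jaw": 3, "x": 0, "y": 0, "z": 0.4, "spin": 0}, {"jaw": 3, "x": 0, "y": 0, "z": -2, "spin": 0}, {"jaw": 3, "x": 0, "y": 0, "z": -6, "spin": 0}, {"jaw": 3, "x": 0, "y": 0, "z": -10, "spin": 0}, {"jaw": 3, "x": 0, "y": 0, "z": -14, "spin": 0}]'

```text
clock: 28.03
position: [0.5168, -0.1959, 0.23]
eef_rot: [-0.0, -0.018, 1.0, 0.0]
force: [0.9, -0.1, -0.1]
grip_width: 0.0301
```

Call:
carry_out --moves '[{"jaw": 3, "x": 0, "y": 0, "z": -5, "spin": 0}, {"jaw": 3, "x": 0, "y": 0, "z": -7, "spin": 0}, {"jaw": 3, "x": 0, "y": 0, "z": -7, "spin": 0}]'

```text
clock: 28.28
position: [0.5212, -0.1982, 0.3086]
eef_rot: [0.008, -0.018, 1.0, -0.004]
force: [0.8, -0.6, 1.1]
grip_width: 0.0302
```

```bash
python3 - <<'E'
from h import *
w=shot('wrist','w30.png'); s=shot('side','s30.png'); print(state()['position'],state()['force'])
cv2.imwrite('pics/s30a.png',cv2.resize(s['frame'][60:420,220:440,::-1],None,fx=1.66,fy=1.66,interpolation=cv2.INTER_CUBIC))
p=grip(1.73); plan([*p[:2],.29],RY)
E
```

```text
[ 0.51816177 -0.19667088  0.30114541] [-0.81843673 -0.25162551 -1.415319  ]
shift cm [-17.53  40.96   1.08] spin 1.581 rows 13 theta 1.607
```

View pics/s30a.png

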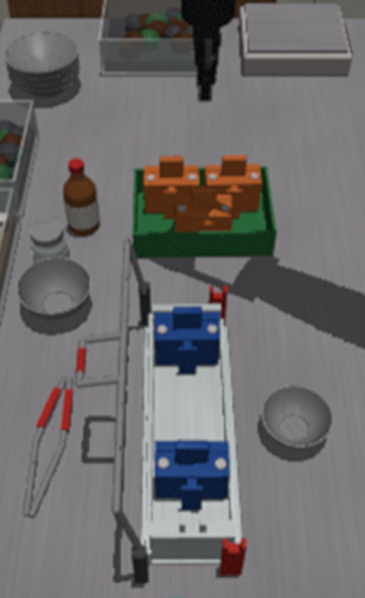

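View pics/w30.png

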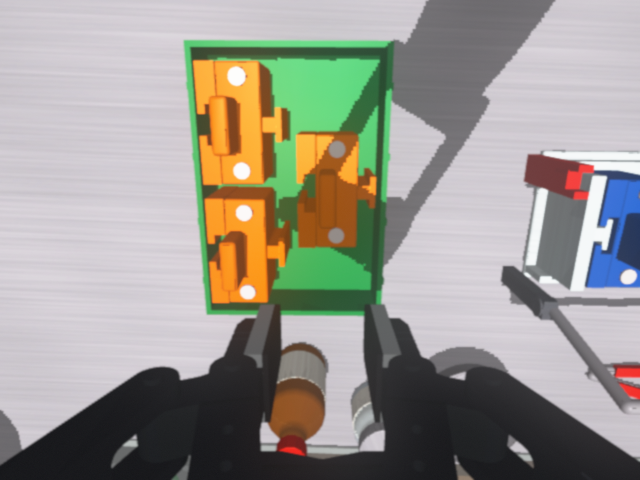

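Call:
carry_out --moves '[{"jaw": 3, "x": -17.5, "y": 41, "z": 0, "spin": 1.58}, {"jaw": 3, "x": -17.5, "y": 41, "z": 0, "spin": 1.58}, {"jaw": 3, "x": -17.5, "y": 41, "z": 0, "spin": 1.58}, {"jaw": 3, "x": -17.5, "y": 41, "z": 0, "spin": 1.58}, {"jaw": 3, "x": -17.5, "y": 41, "z": 0, "spin": 1.58}, {"jaw": 3, "x": -17.5, "y": 41, "z": 0, "spin": 1.58}, {"jaw": 3, "x": -17.5, "y": 41, "z": 0, "spin": 1.58}, {"jaw": 3, "x": -17.5, "y": 41, "z": 0, "spin": 1.58}, {"jaw": 3, "x": -17.5, "y": 41, "z": 0, "spin": 1.58}, {"jaw": 3, "x": -17.5, "y": 41, "z": 0, "spin": 1.58}]'

```text
clock: 29.22
position: [0.6582, 0.1747, 0.2952]
eef_rot: [-0.002, 0.547, 0.837, -0.002]
force: [1.1, -0.5, 0.2]
grip_width: 0.0301
```

```bash
python3 - <<'E'
from h import *
p=grip(1.75); print(p); plan([*p[:2],.27],RY); print(state()['position'])
E
```

```text
[0.68068013 0.21901586 0.19035644]
shift cm [3.15 3.85 2.5 ] spin 0.388 rows 4 theta 0.414
[0.65819928 0.17471254 0.29516943]
```

Call:
carry_out --moves '[{"jaw": 3, "x": 3.1, "y": 3.8, "z": 0, "spin": 0.39}, {"jaw": 3, "x": 3.1, "y": 3.8, "z": 0, "spin": 0.39}, {"jaw": 3, "x": 3.1, "y": 3.8, "z": 0, "spin": 0.39}, {"jaw": 3, "x": 3.1, "y": 3.8, "z": 0, "spin": 0.39}, {"jaw": 3, "x": 3.1, "y": 3.8, "z": 2, "spin": 0.39}, {"jaw": 3, "x": 3.1, "y": 3.8, "z": 2, "spin": 0.39}, {"jaw": 3, "x": 3.1, "y": 3.8, "z": 2, "spin": 0.39}]'

```text
clock: 29.8
position: [0.6793, 0.2158, 0.2748]
eef_rot: [-0.002, 0.696, 0.718, -0.003]
force: [0.5, -0.3, -0.4]
grip_width: 0.0296
```

```bash
python3 - <<'E'
from h import *
w=shot('wrist','w31.png'); print(state()['position'], w2p(w,grip(1.75)+[0,0,.005]))
p=grip(1.75); plan([*p[:2],.174],RY); print(state()['position'])
E
```

```text
[0.6801016  0.21592559 0.2764687 ] [[325.13430985 251.85792914]]
shift cm [ 0.31  0.1  10.25] spin 0.005 rows 3 theta 0.031
[0.6801016  0.21592559 0.2764687 ]
```

View pics/w31.png

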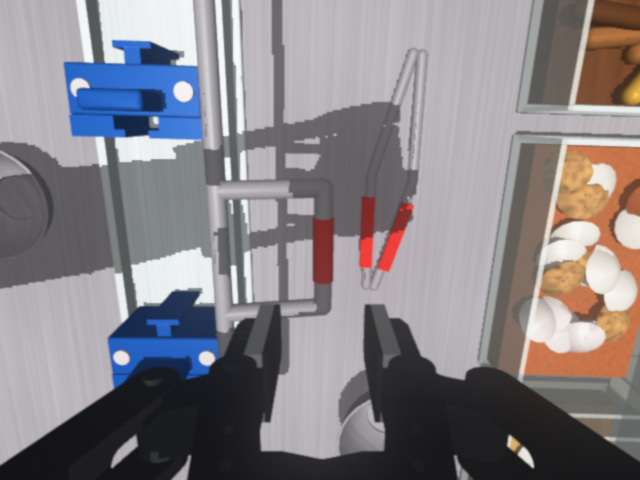

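Call:
carry_out --moves '[{"jaw": 3, "x": 0.3, "y": 0, "z": 2, "spin": 0}, {"jaw": 3, "x": 0.3, "y": 0, "z": 5, "spin": 0}, {"jaw": 3, "x": 0.3, "y": 0, "z": 8, "spin": 0}, {"jaw": 3, "x": 0.3, "y": 0, "z": 10, "spin": 0}, {"jaw": 3, "x": 0.3, "y": 0, "z": 10.2, "spin": 0}, {"jaw": 3, "x": 0.3, "y": 0, "z": 10.2, "spin": 0}, {"jaw": 0.6, "x": 0.3, "y": 0, "z": 10.2, "spin": 0}, {"jaw": 0.6, "x": 0.3, "y": 0, "z": 10.2, "spin": 0}, {"jaw": 0.6, "x": 0.3, "y": 0, "z": 10.2, "spin": 0}, {"jaw": 0.6, "x": 0.3, "y": 0, "z": 10.2, "spin": 0}]'

```text
clock: 30.68
position: [0.679, 0.2197, 0.1789]
eef_rot: [-0.001, 0.696, 0.718, -0.002]
force: [-8.5, -1.5, 2.6]
grip_width: 0.0078
```

```bash
python3 - <<'E'
from h import *
w=shot('wrist','w32.png'); s=state(); print(s['position'],s['force'],s['grip_width'])
for a in np.linspace(1.75,0,19):
    P=s['position']+grip(a)-grip(1.75); print(round(a,2),end=' '); plan(P,None,s)
E
```

```text
[0.6790243  0.21966357 0.17885814] [-7.98714255 -1.72333174  2.46665307] 0.007300799773852734
1.75 shift cm [ 0. -0.  0.] spin 0 rows 1 theta 0.031
1.65 shift cm [ 0.   -1.05 -0.67] spin 0 rows 1 theta 0.031
1.56 shift cm [ 0.01 -2.16 -1.24] spin 0 rows 1 theta 0.031
1.46 shift cm [ 0.01 -3.32 -1.69] spin 0 rows 1 theta 0.031
1.36 shift cm [ 0.02 -4.52 -2.04] spin 0 rows 2 theta 0.031
1.26 shift cm [ 0.02 -5.75 -2.26] spin 0 rows 2 theta 0.031
1.17 shift cm [ 0.03 -7.   -2.36] spin 0 rows 2 theta 0.031
1.07 shift cm [ 0.04 -8.24 -2.34] spin 0 rows 3 theta 0.031
0.97 shift cm [ 0.04 -9.48 -2.2 ] spin 0 rows 3 theta 0.031
0.88 shift cm [  0.05 -10.7   -1.95] spin 0 rows 3 theta 0.031
0.78 shift cm [  0.05 -11.89  -1.57] spin 0 rows 3 theta 0.031
0.68 shift cm [  0.06 -13.04  -1.08] spin 0 rows 4 theta 0.031
0.58 shift cm [  0.06 -14.14  -0.48] spin 0 rows 4 theta 0.031
0.49 shift cm [  0.07 -15.17   0.22] spin 0 rows 4 theta 0.031
0.39 shift cm [  0.07 -16.13   1.02] spin 0 rows 4 theta 0.031
0.29 shift cm [  0.08 -17.     1.91] spin 0 rows 5 theta 0.031
0.19 shift cm [  0.08 -17.79   2.88] spin 0 rows 5 theta 0.031
0.1 shift cm [  0.08 -18.48   3.92] spin 0 rows 5 theta 0.031
0.0 shift cm [  0.09 -19.06   5.02] spin 0 rows 5 theta 0.031
```

View pics/w32.png

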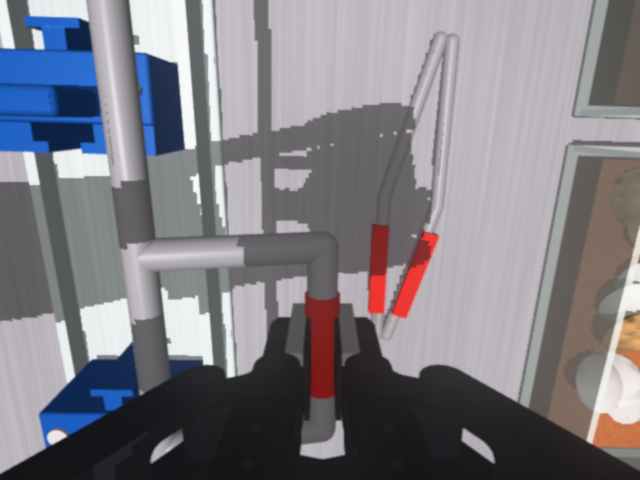

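Call:
carry_out --moves '[{"jaw": 0.6, "x": 0, "y": -1.05, "z": -0.65, "spin": 0}, {"jaw": 0.6, "x": 0, "y": -2.15, "z": -1.25, "spin": 0}, {"jaw": 0.6, "x": 0, "y": -3.3, "z": -1.7, "spin": 0}, {"jaw": 0.6, "x": 0, "y": -4.5, "z": -2.05, "spin": 0}, {"jaw": 0.6, "x": 0, "y": -5.75, "z": -2.25, "spin": 0}, {"jaw": 0.6, "x": 0, "y": -7.0, "z": -2.35, "spin": 0}, {"jaw": 0.6, "x": 0, "y": -8.25, "z": -2.35, "spin": 0}, {"jaw": 0.6, "x": 0, "y": -9.5, "z": -2.2, "spin": 0}, {"jaw": 0.6, "x": 0, "y": -10.7, "z": -1.95, "spin": 0}, {"jaw": 0.6, "x": 0, "y": -10.7, "z": -1.95, "spin": 0}]'

```text
clock: 31.57
position: [0.5757, 0.217, 0.2022]
eef_rot: [0.002, 0.696, 0.718, 0.003]
force: [-3.2, -0.9, 7.7]
grip_width: 0.0074
```

```bash
python3 - <<'E'
from h import *
w=shot('side','s33.png'); s=state(); print(s['position'],s['force'],s['grip_width'])
cv2.imwrite('pics/s33a.png',cv2.resize(w['frame'][180:420,220:440,::-1],None,fx=2.3,fy=2.3,interpolation=cv2.INTER_CUBIC))
E
```

```text
[0.57598765 0.21697946 0.20224966] [-2.88294331  0.06403101  7.74665903] 0.007359235986218589
```

View pics/s33a.png

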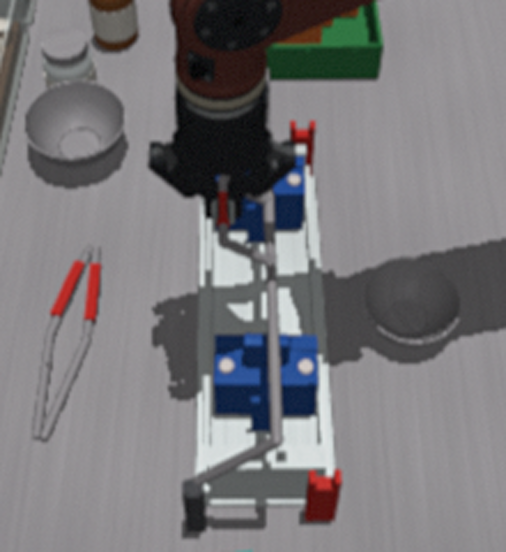

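Call:
carry_out --moves '[{"jaw": 0.6, "x": 0, "y": -1.2, "z": 0.4, "spin": 0}, {"jaw": 0.6, "x": 0, "y": -2.35, "z": 0.85, "spin": 0}, {"jaw": 0.6, "x": 0, "y": -3.45, "z": 1.45, "spin": 0}, {"jaw": 0.6, "x": 0, "y": -4.5, "z": 2.15, "spin": 0}, {"jaw": 0.6, "x": 0, "y": -5.45, "z": 2.95, "spin": 0}, {"jaw": 0.6, "x": 0, "y": -6.3, "z": 3.85, "spin": 0}, {"jaw": 0.6, "x": 0, "y": -7.1, "z": 4.8, "spin": 0}, {"jaw": 0.6, "x": 0, "y": -7.8, "z": 5.85, "spin": 0}, {"jaw": 0.6, "x": 0, "y": -7.8, "z": 5.85, "spin": 0}]'

```text
clock: 32.37
position: [0.4936, 0.2147, 0.1383]
eef_rot: [-0.002, 0.696, 0.718, -0.001]
force: [-9.2, 0.0, 5.4]
grip_width: 0.0073
```

```bash
python3 - <<'E'
from h import *
w=shot('side','s34.png'); s=state(); print(s['position'],s['force'],s['grip_width'])
cv2.imwrite('pics/s34a.png',cv2.resize(w['frame'][180:420,220:440,::-1],None,fx=2.3,fy=2.3,interpolation=cv2.INTER_CUBIC))
E
```

```text
[0.49399464 0.21475104 0.13907895] [-8.70096699  0.79332478  6.23360023] 0.007538974171750159
```

View pics/s34a.png

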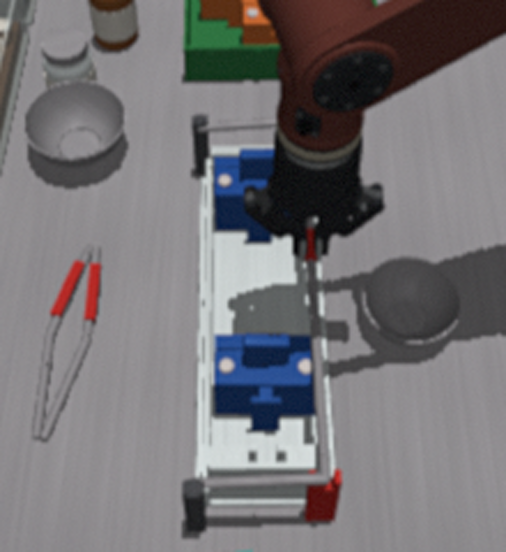

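Call:
carry_out --moves '[{"jaw": 0.6, "x": 0, "y": -0.3, "z": 0.6, "spin": 0}, {"jaw": 0.6, "x": 0, "y": -0.55, "z": 1.1, "spin": 0}, {"jaw": 0.6, "x": 0, "y": -0.65, "z": 1.4, "spin": 0}, {"jaw": 0.6, "x": 0, "y": -0.65, "z": 1.6, "spin": 0}, {"jaw": 0.6, "x": 0, "y": -0.65, "z": 1.6, "spin": 0}]'

```text
clock: 32.83
position: [0.4885, 0.2145, 0.1279]
eef_rot: [-0.002, 0.696, 0.718, -0.001]
force: [-16.9, -3.2, 25.2]
grip_width: 0.0074
```

Call:
carry_out --moves '[{"jaw": 2, "x": 0, "y": -0.65, "z": 0, "spin": 0}, {"jaw": 3, "x": 0, "y": 0, "z": 0, "spin": 0}, {"jaw": 3, "x": 0, "y": 0, "z": 0, "spin": 0}, {"jaw": 3, "x": 0, "y": 0, "z": 0, "spin": 0}]'

```text
clock: 33.17
position: [0.4915, 0.2142, 0.1228]
eef_rot: [0.001, 0.696, 0.718, 0.002]
force: [0.9, 0.3, -0.1]
grip_width: 0.0299
```

```bash
python3 - <<'E'
from h import *
w=shot('wrist','w35.png'); s=state(); print(s['position'],s['force'],s['grip_width'])
E
```

```text
[0.49088895 0.21404393 0.12219295] [-0.06993578  0.13634166 -0.2048157 ] 0.029924156037865045
```

View pics/w35.png

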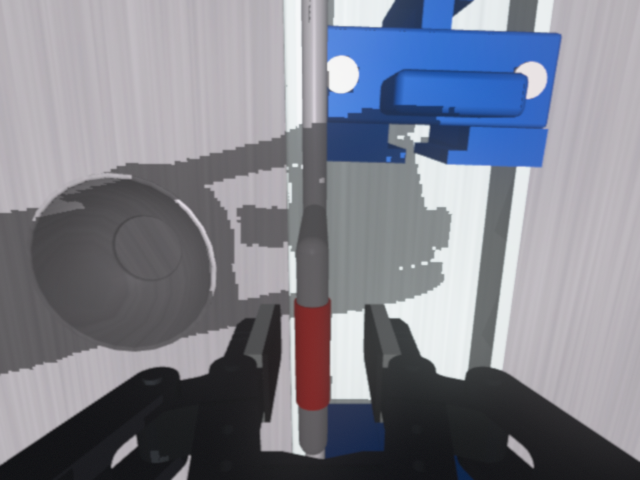

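Bar released; rise straight up and away.

Call:
carry_out --moves '[{"jaw": 3, "x": 0, "y": -0.3, "z": 0, "spin": 0}, {"jaw": 3, "x": 0, "y": -0.3, "z": -2, "spin": 0}, {"jaw": 3, "x": 0, "y": -0.3, "z": -5, "spin": 0}, {"jaw": 3, "x": 0, "y": -0.3, "z": -9, "spin": 0}, {"jaw": 3, "x": 0, "y": -0.3, "z": -13, "spin": 0}, {"jaw": 3, "x": 10, "y": -8, "z": -14, "spin": 0}, {"jaw": 3, "x": 20, "y": -8, "z": -14, "spin": 0}, {"jaw": 3, "x": 30, "y": -8, "z": -14, "spin": 0}, {"jaw": 3, "x": 30, "y": -8, "z": -14, "spin": 0}, {"jaw": 3, "x": 30, "y": -8, "z": -14, "spin": 0}]'

```text
clock: 34.05
position: [0.4208, 0.4093, 0.2589]
eef_rot: [0.0, 0.696, 0.718, 0.0]
force: [0.7, -0.1, -0.9]
grip_width: 0.0296
```

Call:
carry_out --moves '[{"jaw": 3, "x": 0, "y": 0, "z": 0, "spin": 0}, {"jaw": 3, "x": 0, "y": 0, "z": 0, "spin": 0}, {"jaw": 3, "x": 0, "y": 0, "z": 0, "spin": 0}, {"jaw": 3, "x": 0, "y": 0, "z": 0, "spin": 0}]'

```text
clock: 34.38
position: [0.4219, 0.4065, 0.2584]
eef_rot: [0.0, 0.697, 0.717, -0.001]
force: [-1.0, -0.3, -0.4]
grip_width: 0.03
```

```bash
python3 - <<'E'
from h import *
s=shot('side','s36.png'); t=shot('top','t36.png'); print(state()['position'],state()['force'])
print('grip pred', w2p(s,grip(0)),w2p(s,grip(.1)),w2p(t,grip(0)),w2p(t,grip(.1)))
cv2.imwrite('pics/s36a.png',cv2.resize(s['frame'][130:420,220:440,::-1],None,fx=2,fy=2,interpolation=cv2.INTER_CUBIC))
cv2.imwrite('pics/t36a.png',cv2.resize(t['frame'][160:325,120:470,::-1],None,fx=2.2,fy=2.2,interpolation=cv2.INTER_CUBIC))
crate_fit([t])
E
```

```text
[0.42214356 0.40629939 0.25867021] [ 0.14000527 -0.19642378  0.51730632]
grip pred [[356.3804059  288.79130822]] [[353.87845784 285.97922809]] [[256.6161811  266.57157949]] [[256.04722328 263.66551279]]
crate [ 0.5182 -0.2321  0.0235] rms 0.79 12
```

View pics/s36a.png

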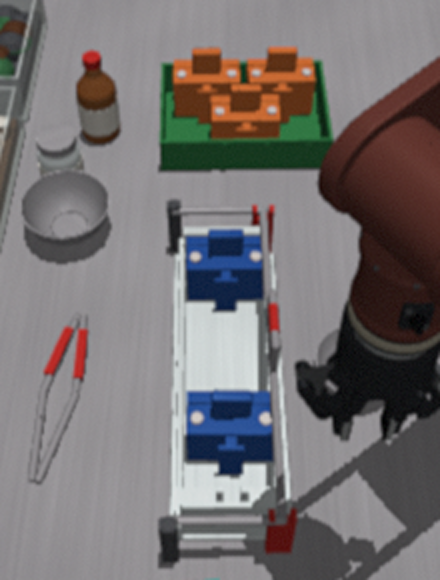

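View pics/t36a.png

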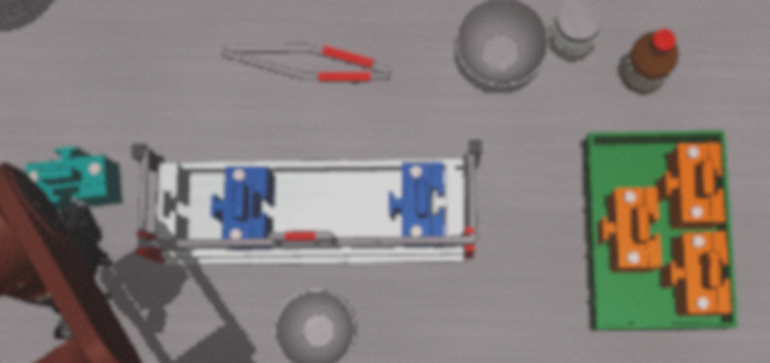

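```bash
python3 - <<'E'
import cv2,numpy as np
for a,b,(x0,x1,y0,y1) in (('top0','t36',(240,280,255,280)),('side0','s36',(345,368,275,305))):
    for n in (a,b):
        f=cv2.imread(f'pics/{n}.png').astype(int)[y0:y1,x0:x1]; m=(f[:,:,2]>120)&(f[:,:,1]<60)&(f[:,:,0]<70)
        v,u=np.nonzero(m); print(n,len(u),(u.mean()+x0).round(2),(v.mean()+y0).round(2))
def blue(n,r):
    f=cv2.imread(f'pics/{n}.png').astype(int); m=(f[:,:,0]>f[:,:,2]+60)&(f[:,:,0]>90); v,u=np.nonzero(m[225:285]); 
    for lo,hi in r: k=(u>lo)&(u<hi); print(n,u[k].mean().round(2),v[k].mean().round(2)+225)
for n in('top0','t36'): blue(n,((215,246),(290,325)))
E
```

```text
top0 37 255.92 266.92
t36 14 255.0 267.29
side0 49 356.53 287.9
s36 49 356.37 288.12
top0 229.23 251.6
top0 310.55 250.34
t36 229.58 251.67000000000002
t36 310.39 250.47
```

The keeper grip and both blue bricks are within half a pixel of where they started, apart from about 1 px on the top-view grip. Nothing is being touched, so I'm handing in.

```bash
python3 -c "
from cell import *
print(sign_off())"
```

```text
the job is handed in; nothing more can be done
None
```

The job is done and handed in at about 34 s on the robot's clock. I swung the keeper back to its stop and lifted the three orange bricks present (the fourth was absent) straight up. I stood each one upright on the crate floor, then swung the keeper down and released it in its catches.

**Last checks (top and side pictures):**
- **Orange bricks:** all three look upright inside the crate, and the crate stayed where it was to within a few millimetres.
- **Keeper:** the grip is back at its starting pixels, within 0.3 px in the side view and about 1 px in the top view. The top-view figure is rougher because fewer red pixels showed. That puts the bar closed to within about 0.03 rad.
- **Blue bricks:** both are within 0.4 px of where they started (about 1 mm).
- **Bowls, bottle, tongs and jar:** they look unmoved by eye. I did not measure them, and the near bowl was partly hidden by the arm in the last side view.
- **Robot:** standing clear, touching nothing.

**What disagreed along the way:**
- **Rack position:** my first estimate was about 8.5 mm off along the row, because the white dots on the bricks are not centred on the bodies. I corrected it from the grip ribs before the first brick grasp.
- **Third brick:** one force reading dropped to −0.3 N at the start of that lift. The brick still hung at −3.7 N on the next reading, and it stayed held.

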